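Square test coupons in the dispensing nest and hang them to cure

TASK

Run the aluminium test coupons on the bench through the dispensing nest, longest first and shortest last: lay each flat in the nest with its length along the side stops, push it home so that one end touches the end stop and one long side touches both side stops, let go, and press the green start button fully down for a moment while it lies there. Hang every coupon by its eye on the curing rack so that it dangles freely, one coupon to a peg (any peg); leave the other things on the bench where they are.

Things in the scene. Friction and masses are not known exactly. Their poses are not given: they have to be found in the camera images.
- coupon_long: the long test coupon: flat bare aluminium bar 150 x 44 x 8 mm with one round eye (27 mm across) near one end, about 140 g give or take a quarter; starts lying flat on the bench. Origin: centre of its underside; x along its length towards the eye end, y across its width, z up through its thickness. Absent in some runs.
- eye_long (a point): centre of that coupon's eye (mid-thickness), 53 mm from the coupon's centre towards +x, 22 mm from the eye end; axes as the coupon's
- tail_long (a point): middle of that coupon's plain end face (mid-thickness), axes as the coupon's
- coupon_mid: the middle-length test coupon: flat bare aluminium bar 125 x 44 x 8 mm with one round eye (27 mm across) near one end, about 115 g give or take a quarter; starts lying flat on the bench. Origin: centre of its underside; x along its length towards the eye end, y across its width, z up through its thickness. Absent in some runs.
- eye_mid (a point): centre of that coupon's eye (mid-thickness), 40.5 mm from the coupon's centre towards +x, 22 mm from the eye end; axes as the coupon's
- tail_mid (a point): middle of that coupon's plain end face (mid-thickness), axes as the coupon's
- coupon_short: the short test coupon: flat bare aluminium bar 100 x 44 x 8 mm with one round eye (27 mm across) near one end, about 90 g give or take a quarter; starts lying flat on the bench. Origin: centre of its underside; x along its length towards the eye end, y across its width, z up through its thickness. Absent in some runs.
- eye_short (a point): centre of that coupon's eye (mid-thickness), 28 mm from the coupon's centre towards +x, 22 mm from the eye end; axes as the coupon's
- tail_short (a point): middle of that coupon's plain end face (mid-thickness), axes as the coupon's
- nest: the dispensing nest, fixed to the bench: steel plate 240 x 170 x 12 mm with low stop blocks and the start button on top. Origin at the centre of its underside, z up. Beyond the end stop, at its +x -y corner, stands a magnetic base with a parked dispensing pen, 126 mm tall in all, its tip 66 mm above the bench and 39 mm behind the end stop face.
- nest_corner (a point): on the nest top face (12 mm above the bench), where the stop faces meet; axes as the nest. Stops stand 14 mm high: the end stop faces -x (4 to 38 mm from here along +y); two side stop blocks face +y, 6 to 16 mm and 84 to 94 mm from here along -x, a finger fits between. A squared coupon lies from here to -x (length) and +y (width)
- start (a joint): travel of the start button, 0 up to 0.006 m fully down, presses straight down against a spring (about 1.5 N at first, 5 N at the end), springs back
- start_top (a point): centre of the top of the green round start button (32 mm across) on the nest, 145 mm from the corner along -x and 100 mm along +y, 34 mm above the bench
- rack: the curing rack, fixed to the bench: steel base 110 x 260 x 12 mm (origin at the centre of its underside), two posts at its sides carrying a 20 mm square cross bar along y, 30 mm behind the origin (+x), its top 182 mm above the bench; three pegs point from the bar to -x and up at 45 degrees
- peg0: rack peg at y = -80 mm of the rack: steel pin 8 mm thick with a round tip. Origin: its root point, just before the bar's front face, 172 mm above the bench; z runs along the pin to the tip, 60 mm from the root (up and out towards the rack's -x, at 45 degrees); y as the rack's y
- peg1: rack peg at the middle of the rack: steel pin 8 mm thick with a round tip. Origin: its root point, just before the bar's front face, 172 mm above the bench; z runs along the pin to the tip, 60 mm from the root (up and out towards the rack's -x, at 45 degrees); y as the rack's y
- peg2: rack peg at y = +80 mm of the rack: steel pin 8 mm thick with a round tip. Origin: its root point, just before the bar's front face, 172 mm above the bench; z runs along the pin to the tip, 60 mm from the root (up and out towards the rack's -x, at 45 degrees); y as the rack's y
- adhesive_jar: not part of the job: round adhesive jar 56 mm across, 70 mm tall, standing; origin at its underside middle
- brass_tee: not part of the job: brass tee fitting 60 x 40 x 22 mm; origin at its underside middle
- driver: not part of the job: screwdriver, 170 mm long, lying; origin at its underside
- spool: not part of the job: white plastic reel, 68 mm across, 26 mm high; origin at its underside middle
- clamp_knob: not part of the job: black star-shaped clamp knob, 64 mm across, 38 mm high; origin at its underside middle
- card_holder: not part of the job: clear suction foot 68 mm across with a white arm that holds a tan card upright, about 100 mm tall; origin at its underside middle
- gauge_block: not part of the job: steel gauge block 50 x 25 x 30 mm; origin at its underside middle
Not all that is in view belongs to the job. What is shaped like the coupon_mid but black or brown is not meant.

How it is judged (in metres and radians):
On the way, in this order (a step that is already met when the one before it is completed fails the run):
1. the long coupon lies flat and squared against the end stop and both side stops (within 3 mm and 0.05 rad), not held by the gripper, while the start button is pressed (at least 4 mm) (x of coupon_long in the frame of nest_corner between -0.078 and -0.072 m and y of coupon_long in the frame of nest_corner between 0.019 and 0.025 m and z of eye_long in the frame of nest_corner between 0.0015 and 0.0065 m and z of tail_long in the frame of nest_corner between 0.0015 and 0.0065 m and angle between the x axis of coupon_long and the x axis of nest, either way round below 0.05 rad and angle between the z axis of coupon_long and the z axis of nest, either way round below 0.03 rad and contact force between the fingers and coupon_long below 0.3 N and (z of start_top in the frame of coupon_long between 0.005 and 0.018 m or z of start_top in the frame of coupon_long between -0.01 and -0.003 m)), for 0.1 s.
2. the middle-length coupon lies flat and squared against the end stop and both side stops (within 3 mm and 0.05 rad), not held by the gripper, while the start button is pressed (at least 4 mm) (x of coupon_mid in the frame of nest_corner between -0.0655 and -0.0595 m and y of coupon_mid in the frame of nest_corner between 0.019 and 0.025 m and z of eye_mid in the frame of nest_corner between 0.0015 and 0.0065 m and z of tail_mid in the frame of nest_corner between 0.0015 and 0.0065 m and angle between the x axis of coupon_mid and the x axis of nest, either way round below 0.05 rad and angle between the z axis of coupon_mid and the z axis of nest, either way round below 0.03 rad and contact force between the fingers and coupon_mid below 0.3 N and (z of start_top in the frame of coupon_mid between 0.005 and 0.018 m or z of start_top in the frame of coupon_mid between -0.01 and -0.003 m)), for 0.1 s.
3. the short coupon lies flat and squared against the end stop and both side stops (within 3 mm and 0.05 rad), not held by the gripper, while the start button is pressed (at least 4 mm) (x of coupon_short in the frame of nest_corner between -0.053 and -0.047 m and y of coupon_short in the frame of nest_corner between 0.019 and 0.025 m and z of eye_short in the frame of nest_corner between 0.0015 and 0.0065 m and z of tail_short in the frame of nest_corner between 0.0015 and 0.0065 m and angle between the x axis of coupon_short and the x axis of nest, either way round below 0.05 rad and angle between the z axis of coupon_short and the z axis of nest, either way round below 0.03 rad and contact force between the fingers and coupon_short below 0.3 N and (z of start_top in the frame of coupon_short between 0.005 and 0.018 m or z of start_top in the frame of coupon_short between -0.01 and -0.003 m)), for 0.1 s.
At the end, for the whole second after the job is handed in: every coupon present hangs at rest, each on its own peg through its eye (eye centre within 14 mm of the peg axis, from 12 mm short of the root to 50 mm along), its length within 0.5 rad of upright, its plain end down (below 120 mm); the button is up (((x of eye_long in the frame of peg0 between -0.014 and 0.014 m and y of eye_long in the frame of peg0 between -0.014 and 0.014 m and z of eye_long in the frame of peg0 between -0.012 and 0.05 m) or (x of eye_long in the frame of peg1 between -0.014 and 0.014 m and y of eye_long in the frame of peg1 between -0.014 and 0.014 m and z of eye_long in the frame of peg1 between -0.012 and 0.05 m) or (x of eye_long in the frame of peg2 between -0.014 and 0.014 m and y of eye_long in the frame of peg2 between -0.014 and 0.014 m and z of eye_long in the frame of peg2 between -0.012 and 0.05 m)) and angle between the x axis of each of coupon_long, coupon_mid, coupon_short and the z axis of rack, either way round below 0.5 rad and height (world z) of each of tail_long, tail_mid, tail_short below 0.12 m and linear speed of each of coupon_long, coupon_mid, coupon_short below 0.03 m/s and angular speed of each of coupon_long, coupon_mid, coupon_short below 0.4 rad/s and ((x of eye_mid in the frame of peg0 between -0.014 and 0.014 m and y of eye_mid in the frame of peg0 between -0.014 and 0.014 m and z of eye_mid in the frame of peg0 between -0.012 and 0.05 m) or (x of eye_mid in the frame of peg1 between -0.014 and 0.014 m and y of eye_mid in the frame of peg1 between -0.014 and 0.014 m and z of eye_mid in the frame of peg1 between -0.012 and 0.05 m) or (x of eye_mid in the frame of peg2 between -0.014 and 0.014 m and y of eye_mid in the frame of peg2 between -0.014 and 0.014 m and z of eye_mid in the frame of peg2 between -0.012 and 0.05 m)) and ((x of eye_short in the frame of peg0 between -0.014 and 0.014 m and y of eye_short in the frame of peg0 between -0.014 and 0.014 m and z of eye_short in the frame of peg0 between -0.012 and 0.05 m) or (x of eye_short in the frame of peg1 between -0.014 and 0.014 m and y of eye_short in the frame of peg1 between -0.014 and 0.014 m and z of eye_short in the frame of peg1 between -0.012 and 0.05 m) or (x of eye_short in the frame of peg2 between -0.014 and 0.014 m and y of eye_short in the frame of peg2 between -0.014 and 0.014 m and z of eye_short in the frame of peg2 between -0.012 and 0.05 m)) and distance between eye_long and eye_mid above 0.05 m and distance between each of eye_long, eye_mid and eye_short above 0.05 m and value of joint start below 0.002 m); the robot touches nothing.
It fails at once if another thing on the bench is shifted by more than 50 mm (distance of any of adhesive_jar, brass_tee, driver, spool, clamp_knob, card_holder, gauge_block from where it was at the start of the episode above 0.05 m).
Of coupon_long, coupon_mid, coupon_short only 2 to 3 are there at a start; the rules pass over those that are not, and their reading is None.
At some moment in a run one of coupon_long, coupon_mid, coupon_short may be knocked a few centimetres aside while the robot is not near it.
Once in a run the grip may slacken for a moment while it holds something.
It also fails if it takes over 210 s, if anything falls off the work surface, if the arm or the gripper's body presses on something with over 40 N, if the wrist force passes 120 N, or if a joint passes its speed limit or range.

ROBOT

A 6-joint arm with a two-finger parallel gripper is mounted at the origin on the work surface. World frame = base frame: x ahead of the robot, y to its left, z up, the work surface at z = 0. Lengths are in mm, angles in rad, forces in N, time in s.
With the tool pointing down it reaches from about 300 to 775 mm from the base axis. Payload 14.6 kg.
Tool frame: the origin (TCP) lies on the centre line of the jaws, within the pads' length; the fingertips stand finger_overhang ahead of it and the grasp point (between the pads) lies 6 mm ahead of it (finger_overhang is the distance from the TCP to the fingertips, in mm); z points along the fingers, y is the line along which they close (so a half turn about z gives the same grasp; the last joint's range is limited). The gripper opens to 85 mm and grips with 20 to 120 N. Pads are 22 mm wide; open, the fingers measure 114 mm over their backs; the gripper's body (76 mm by 85 mm) begins 54 mm behind the grasp point. The pads swing forward as they close: fully open they stand 13 mm farther back than shut.
Start: joints at [-0.067, 0.3, 1.521, -0, 1.321, -0.067], TCP at [549.991, -0.002, 256.281] pointing down, gripper open.
Joint ranges: [-3.03, 3.03], [-0.79, 2.21], [0.23, 2.52], [-1.04, 4.18], [0, 3.07], [-2.55, 2.55]. Speed limits (rad/s): [2.22, 2.22, 2.57, 3.14, 3.14, 3.14].

INTERFACE

Orientations are given as a unit quaternion [x, y, z, w].
In Python, from plant import read_state, get_image, close_job, finger_overhang gives the robot as it stands.
- The arm moves only by the shell command python3 -m pendant 'ROWS' [FORCE]. ROWS is JSON, a list of rows, each an object with "twist": the turn, a rotation vector about the tool's x, y, z in rad, a list of three; "dp": the shift along the tool's x, y, z in m, a list of three; "fingers": the finger opening in m, from 0 to 0.0854. A call has 1 to 12 rows; each row is the pose to reach, as a shift and turn from the pose commanded when the call began, along the tool's axes at that moment; what a row does not reach only later rows make up. A row lasts 1/8 s, in which the tool goes at most 62.5 mm and 10.7 degrees, less where a joint would pass 70% of its speed; a pose out of reach is approached as far as the arm can. A call with a gripper value outside its range is refused whole. The fingers move at their own pace and stop on an object; FORCE is the grip in N (left out, the last holds). Time passes only in rows, so rows that repeat a pose let the fingers close. It gives the time, the measured TCP pose, the force, the opening and the grip force at its end, in the units of the state.
- read_state(): the state, without advancing time (a new reading comes with each control period).
- get_image(name): name is "scene" or "side" or "wrist"; returns a dict with "frame" (400x640x3 uint8, red, green, blue), "z_map" (400x640 float32, mm along the optical axis (not along the pixel's ray), 0 where there is no reading), "K" (3x3 intrinsics, pixels), "rvec" (rotation vector, rad) and "tvec" (3), from world to camera coordinates, as OpenCV has them; the wrist camera has in their place "hand_eye" (4x4, takes a point from camera to tool coordinates, whose origin is the TCP and whose axes are the flange's). Camera axes: x right, y down, z forward; pixel columns grow to the right and rows downward; lengths in mm; the calibration is good to about 2 mm. A picture is of the moment at which its call begins: read the wrist's pose just before it.
- close_job(): hands the job in; it is judged then, once.
The state is a dict: "time_s": time; "q": joint angles; "joint_velocities": joint speeds; "tau": joint torques, N m; "tcp_pos": TCP position; "orientation": TCP orientation; "contact_force": force on the tool from outside, world axes, zero at the start; "wrist_torque": the same for the moment, N m; "grip_width": opening from 0.0 (shut) to 1.0 (fully open); "grip_force": force on a finger pad.
Only numpy, scipy, OpenCV 4.12 (cv2) and the standard library are available. Lean on these libraries where they do the work, as an engineer would, in place of code of your own. Each camera call takes 0.05 s, during which the arm holds its last target. There are 200 camera calls.

## Working session

There is one attempt and no reset: what is moved stays moved. The work goes in short steps, Python scripts to look and compute and a shell command to move; the robot and the scene stay as the last step left them, time stands still between calls to the robot, and variables do not carry over. Pictures are saved under pics/ and viewed, at most 14 in all, crops included, and the job is handed in when it is done.

```bash
ls; mkdir -p pics; python3 - <<'E'
from plant import *
import cv2, numpy as np
print(finger_overhang, read_state())
for n in ["scene","side"]:
    d=get_image(n); np.savez(f"{n}0.npz",**d)
    cv2.imwrite(f"pics/{n}0.png",d["frame"][:,:,::-1]); print(n,d["K"],d["rvec"],d["tvec"])
E
```

```text
pics
25.0 {'time_s': 0.0, 'q': array([-6.66049247e-02,  3.00474427e-01,  1.52162734e+00,  1.10782484e-05,
        1.32067657e+00, -6.65772064e-02]), 'joint_velocities': array([ 0.00229338,  0.000154  , -0.0010393 , -0.00039703, -0.00048056,
        0.00056719]), 'tau': array([ 2.33377898e-03, -5.43485534e+01, -3.61782753e+01,  2.82532977e-05,
        4.14875918e-03, -3.55991256e-05]), 'tcp_pos': array([5.49783942e+02, 1.11343156e-02, 2.55699897e+02]), 'orientation': array([ 7.07117428e-01,  7.07095885e-01, -3.86340269e-04, -4.49701042e-04]), 'contact_force': array([ 0.23164864,  0.25273224, -0.76621984]), 'wrist_torque': array([ 0.03152108,  0.0461286 , -0.0610915 ]), 'grip_force': 0.0, 'grip_width': 0.9954073341510982}
scene [[387.33506305   0.         324.11250448]
 [  0.         387.33506305 197.56003481]
 [  0.           0.           1.        ]] [ 2.11009915  1.54390025 -0.469907  ] [-209.54763584 -275.99337739 1344.00548718]
side [[407.76195931   0.         322.61390049]
 [  0.         407.76195931 204.81461323]
 [  0.           0.           1.        ]] [ 1.03812525 -2.4673179   1.02025443] [ 382.34717768  305.40802831 1087.70207493]
```

View pics/scene0.png

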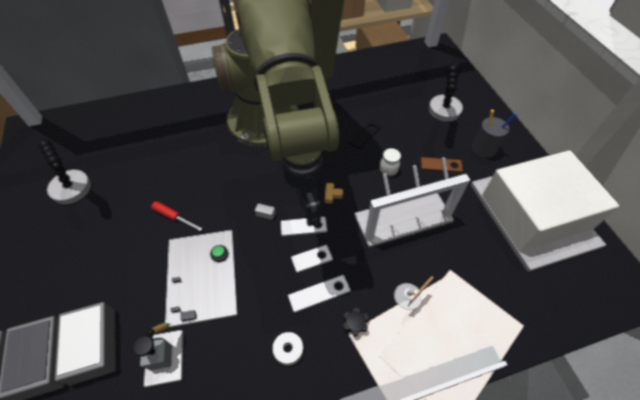

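View pics/side0.png

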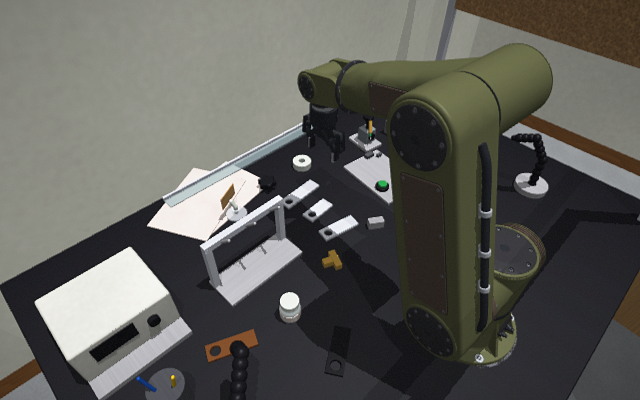

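The scene shows three bright coupons at about (303,226), (312,258) and (319,293). The nest is at (200,275) with the green button at (218,253), and the rack is at (415,210). The brown bar at (441,164) and the black bar at side (337,350) are decoys.

```bash
cat > h.py <<'E'
import numpy as np, cv2
from scipy.spatial.transform import Rotation as R
from plant import *
def cam(d,st=None):
    """camera->world R,t"""
    if "hand_eye" in d:
        H=np.array(d["hand_eye"]); Rt=R.from_quat(st["orientation"]).as_matrix()
        return Rt@H[:3,:3], Rt@H[:3,3]+st["tcp_pos"]
    Rm=R.from_rotvec(np.ravel(d["rvec"])).as_matrix(); return Rm.T, -Rm.T@np.ravel(d["tvec"])
def ray(d,uv,z,st=None):
    Rw,t=cam(d,st); uv=np.atleast_2d(uv).astype(float)
    r=(np.c_[uv,np.ones(len(uv))]@np.linalg.inv(d["K"]).T)@Rw.T
    return t+r*((z-t[2])/r[:,2])[:,None]
def cloud(d,st=None):
    Rw,t=cam(d,st); z=d["z_map"]; v,u=np.indices(z.shape)
    p=np.stack([u,v,np.ones_like(u)],-1)@np.linalg.inv(d["K"]).T*z[...,None]
    w=p@Rw.T+t; w[z==0]=np.nan; return w
def proj(d,P,st=None):
    Rw,t=cam(d,st); p=(np.atleast_2d(P)-t)@Rw@np.array(d["K"]).T; return p[:,:2]/p[:,2:]
def shot(n,save=None):
    st=read_state(); d=get_image(n)
    if save: cv2.imwrite("pics/"+save,d["frame"][:,:,::-1])
    return d,st
def bars(d,st=None,ztop=8,thr=130,lo=2,hi=15,amin=60):
    """bright neutral blobs with top at ztop: centre, length, width, yaw, eye"""
    f=d["frame"].astype(int); w=cloud(d,st)
    m=((f.min(2)>thr)&(f.max(2)-f.min(2)<40)&(w[...,2]>lo)&(w[...,2]<hi)).astype(np.uint8)
    out=[]
    cs,hr=cv2.findContours(m,cv2.RETR_CCOMP,cv2.CHAIN_APPROX_NONE)
    for i,c in enumerate(cs):
        if hr[0][i][3]>=0 or cv2.contourArea(c)<amin: continue
        p=ray(d,c[:,0],ztop,st)[:,:2].astype(np.float32)
        (cx,cy),(a,b),an=cv2.minAreaRect(p)
        if a<b: a,b,an=b,a,an+90
        eye=None;k=hr[0][i][2];best=0
        while k>=0:
            if cv2.contourArea(cs[k])>best: best=cv2.contourArea(cs[k]); eye=ray(d,cs[k][:,0].mean(0),ztop,st)[0,:2]
            k=hr[0][k][0]
        out.append(dict(c=np.round([cx,cy],1),L=round(a),W=round(b),yaw=round(np.radians(an),3),eye=None if eye is None else eye.round(1),px=c[:,0].mean(0).round()))
    return out
E
python3 - <<'E'
from h import *
for n in ["scene","side"]:
    d=dict(np.load(n+"0.npz"))
    print(n); [print(b) for b in bars(d) if b["L"]<600]
    hsv=cv2.cvtColor(d["frame"],cv2.COLOR_RGB2HSV)
    g=cv2.inRange(hsv,(45,120,50),(75,255,255)); c=max(cv2.findContours(g,0,1)[0],key=cv2.contourArea)
    print("green",c[:,0].mean(0),ray(d,c[:,0].mean(0),32))
    w=cloud(d); print(w[130:180:20,440])
    # pegs/rack points
    m=(w[...,2]>178)&(w[...,2]<240)&(w[...,1]>0)&(w[...,0]>300)
    v,u=np.nonzero(m); print(len(v), w[m].min(0), w[m].max(0)) 
E
```

```text
scene
{'c': array([974.3, 222.7]), 'L': 202, 'W': 41, 'yaw': np.float64(1.569), 'eye': array([958.4, 223.4]), 'px': array([456., 389.])}
{'c': array([ 726.1, -396.5]), 'L': 81, 'W': 57, 'yaw': np.float64(1.467), 'eye': array([ 744.1, -427.4]), 'px': array([165., 373.])}
{'c': array([ 663. , -373.8]), 'L': 45, 'W': 37, 'yaw': np.float64(1.263), 'eye': array([ 659. , -360.3]), 'px': array([172., 337.])}
{'c': array([660.4,  -6.1]), 'L': 150, 'W': 47, 'yaw': np.float64(1.63), 'eye': array([657.3,  47.8]), 'px': array([318., 293.])}
{'c': array([824.4, 207. ]), 'L': 467, 'W': 242, 'yaw': np.float64(1.569), 'eye': array([774.4, 174.1]), 'px': array([407., 344.])}
{'c': array([563.2,   3.6]), 'L': 99, 'W': 46, 'yaw': np.float64(1.62), 'eye': array([561.2,  34.5]), 'px': array([311., 258.])}
{'c': array([ 521.6, -284.1]), 'L': 241, 'W': 171, 'yaw': np.float64(3.017), 'eye': array([ 474. , -228.6]), 'px': array([199., 283.])}
{'c': array([459. ,   9.6]), 'L': 124, 'W': 49, 'yaw': np.float64(1.373), 'eye': array([480.3,  27.8]), 'px': array([304., 227.])}
{'c': array([492.4, 172.5]), 'L': 78,
[... 913 characters left out ...]
9.])}
{'c': array([659.1,  -4.8]), 'L': 149, 'W': 47, 'yaw': np.float64(1.636), 'eye': array([656.2,  49.3]), 'px': array([300., 193.])}
{'c': array([996.6, 221.8]), 'L': 130, 'W': 54, 'yaw': np.float64(1.578), 'eye': array([982.7, 255.5]), 'px': array([192., 176.])}
{'c': array([ 524.2, -286. ]), 'L': 240, 'W': 171, 'yaw': np.float64(3.018), 'eye': array([ 486.2, -235. ]), 'px': array([373., 172.])}
green [382.2173913  183.82608696] [[ 476.27568635 -223.46879914   32.        ]]
[[105.62849057 225.8757507  662.10004906]
 [ 97.34674312 226.85889316 633.21210555]
 [ 91.29012578 221.72466192 597.25581402]]
4446 [492.02697707   0.65038017 178.00525347] [1228.56811034  684.72356228  239.99885908]
```

```bash
python3 - <<'E'
from h import *
a=[]
d=dict(np.load("scene0.npz"))
c1=cv2.resize(d["frame"][215:340,130:370],(800,417),interpolation=cv2.INTER_CUBIC)
cv2.imwrite("pics/crop1.png",c1[:,:,::-1])
E
```

```text
(no output)
```

View pics/crop1.png

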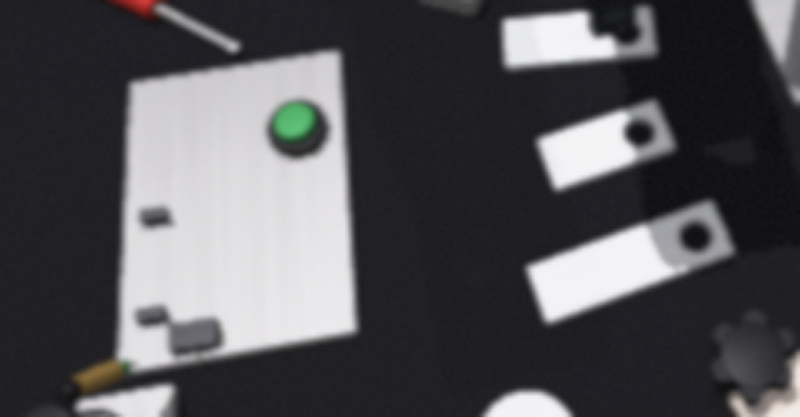

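Candidates in scene pixels:
- **(318,293):** 150 mm, so the long coupon.
- **(304,227):** 124 mm, so the mid coupon.
- **(311,258):** 99 mm, so the short coupon.

All three are bare bright aluminium with the eye toward +y. The brown and black bars don't fit, and the crop confirms this. I'll move over the long coupon and look from near.

```bash
python3 -m pendant '[{"twist":[0,0,0],"dp":[0.01,0.05,0],"fingers":0.085},{"twist":[0,0,0],"dp":[0.01,0.09,0],"fingers":0.085},{"twist":[0,0,0],"dp":[0.01,0.09,0],"fingers":0.085},{"twist":[0,0,0],"dp":[0.01,0.09,0],"fingers":0.085}]' 40
python3 - <<'E'
from h import *
d,st=shot("wrist","w1.png"); print(d["hand_eye"],st["tcp_pos"])
[print(b) for b in bars(d,st,amin=400,lo=0,hi=18,thr=110)]
d,st=shot("scene"); [print(b) for b in bars(d) if b["L"]<160]
E
```

```text
time_s: 0.6
tcp_pos: [639.5, 10.0, 255.8]
orientation: [0.707, 0.707, -0.0, -0.0]
contact_force: [-0.6, -0.1, 0.1]
grip_width: 0.997
grip_force: 0.0
[[-3.78791245e-04 -9.55225254e-01 -2.95879316e-01  7.43788714e+01]
 [ 9.99999916e-01 -4.07926379e-04  3.67391892e-05  5.13201105e-01]
 [-1.55791180e-04 -2.95879278e-01  9.55225329e-01 -1.18443241e+02]
 [ 0.00000000e+00  0.00000000e+00  0.00000000e+00  1.00000000e+00]] [639.45114314   9.96925319 255.79088371]
{'c': array([ 927.5, -350.8]), 'L': 77, 'W': 42, 'yaw': np.float64(1.574), 'eye': None, 'px': array([492., 384.])}
{'c': array([ 569.7, -251.8]), 'L': 157, 'W': 91, 'yaw': np.float64(3.029), 'eye': array([ 512.7, -263.3]), 'px': array([281., 327.])}
{'c': array([562. ,   4.1]), 'L': 102, 'W': 47, 'yaw': np.float64(1.628), 'eye': array([560.4,  33.2]), 'px': array([265., 174.])}
{'c': array([660.5,  -5.5]), 'L': 152, 'W': 46, 'yaw': np.float64(1.633), 'eye': array([657.4,  48.4]), 'px': array([340., 179.])}
{'c': array([459.6,  10.7]), 'L': 127, 'W': 46, 'yaw': np.float64(1.374), 'eye': array([468. ,  51.2]), 'px': array([187., 168.])
[... 610 characters left out ...]
([ 734.6, -420.3]), 'px': array([165., 373.])}
{'c': array([ 660.2, -382.6]), 'L': 63, 'W': 37, 'yaw': np.float64(1.263), 'eye': array([ 653. , -356.2]), 'px': array([170., 337.])}
{'c': array([779.9, 111.7]), 'L': 66, 'W': 41, 'yaw': np.float64(2.347), 'eye': array([772.5, 134.5]), 'px': array([380., 325.])}
{'c': array([661. ,  -4.9]), 'L': 148, 'W': 47, 'yaw': np.float64(1.624), 'eye': array([657.3,  48.1]), 'px': array([318., 293.])}
{'c': array([563.2,  -2.4]), 'L': 86, 'W': 48, 'yaw': np.float64(1.587), 'eye': array([563.7, -22.1]), 'px': array([309., 259.])}
{'c': array([457.3,  -4.4]), 'L': 95, 'W': 47, 'yaw': np.float64(1.36), 'eye': array([464.6,  20.8]), 'px': array([296., 227.])}
```

View pics/w1.png

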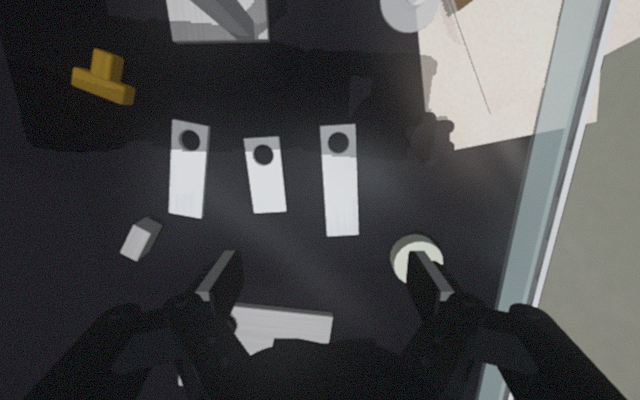

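Wrist view: the long coupon is at (340,179) with its eye at (338,142). The short coupon is at (265,174), the mid at (187,168) and the spool at (416,258). I'll hover and measure the fingertip reach at partial opening.

```bash
python3 -m pendant '[{"twist":[0,0,-0.06],"dp":[-0.003,0.0205,0.06],"fingers":0.056},{"twist":[0,0,-0.06],"dp":[-0.003,0.0205,0.12],"fingers":0.056},{"twist":[0,0,-0.06],"dp":[-0.003,0.0205,0.16],"fingers":0.056},{"twist":[0,0,-0.06],"dp":[-0.003,0.0205,0.16],"fingers":0.056},{"twist":[0,0,-0.06],"dp":[-0.003,0.0205,0.16],"fingers":0.056}]' 40
python3 - <<'E'
from h import *
d,st=shot("wrist","w2.png")
w=cloud(d,st); Rt=R.from_quat(st["orientation"]).as_matrix(); t=(w-st["tcp_pos"])@Rt
m=(abs(t[...,0])<14)&(abs(t[...,1])<50)&(t[...,2]>-40)&(t[...,2]<45)
p=t[m]; 
for s in (p[p[:,1]>0],p[p[:,1]<0]): print(len(s),np.percentile(s[:,2],[50,95,99,100]),np.abs(s[:,1]).min())
[print(b) for b in bars(d,st,amin=400,lo=0,hi=18,thr=110) if b["L"]<160]
E
```

```text
time_s: 1.32
tcp_pos: [661.2, 6.9, 99.0]
orientation: [0.686, 0.728, 0.001, 0.001]
contact_force: [-0.2, -1.3, 0.7]
grip_width: 0.659
grip_force: 0.0
4641 [-28.36385452   9.75663652  15.97532053  20.43342243] 25.380808533252846
4853 [-29.18720981   9.65104126  15.90977086  19.55318067] 24.42084915358478
{'c': array([561.8,   4.6]), 'L': 101, 'W': 46, 'yaw': np.float64(1.628), 'eye': array([560.5,  33. ]), 'px': array([195., 203.])}
{'c': array([660.4,  -5.4]), 'L': 151, 'W': 46, 'yaw': np.float64(1.632), 'eye': array([657. ,  48.5]), 'px': array([321., 215.])}
{'c': array([459. ,  10.6]), 'L': 126, 'W': 45, 'yaw': np.float64(1.376), 'eye': array([467.5,  51.5]), 'px': array([ 60., 185.])}
{'c': array([822.1, 106.3]), 'L': 125, 'W': 124, 'yaw': np.float64(1.771), 'eye': array([808.3, 147.2]), 'px': array([560.,  82.])}
```

View pics/w2.png

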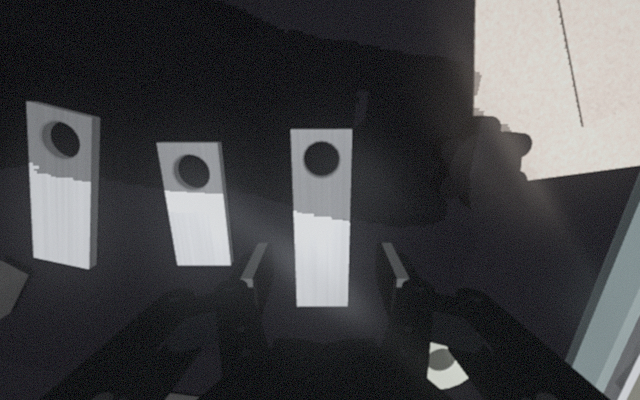

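The coupon at (321,215) is centred between the fingers. Fingertips reach about 19 mm ahead of the TCP. Next I'll lower, grip and lift.

```bash
python3 -m pendant '[{"twist":[0,0,0],"dp":[0,-0.001,0.05],"fingers":0.056},{"twist":[0,0,0],"dp":[0,-0.001,0.07],"fingers":0.056},{"twist":[0,0,0],"dp":[0,-0.001,0.076],"fingers":0.056},{"twist":[0,0,0],"dp":[0,-0.001,0.076],"fingers":0.056},{"twist":[0,0,0],"dp":[0,-0.001,0.076],"fingers":0.03},{"twist":[0,0,0],"dp":[0,-0.001,0.076],"fingers":0.03},{"twist":[0,0,0],"dp":[0,-0.001,0.076],"fingers":0.03},{"twist":[0,0,0],"dp":[0,-0.001,0.076],"fingers":0.03},{"twist":[0,0,0],"dp":[0,-0.001,0.03],"fingers":0.03},{"twist":[0,0,0],"dp":[0,-0.001,-0.03],"fingers":0.03},{"twist":[0,0,0],"dp":[0,-0.001,-0.03],"fingers":0.03}]' 60
python3 - <<'E'
from h import *
d,st=shot("wrist","w3.png")
[print(b) for b in bars(d,st,ztop=st["tcp_pos"][2]-15,amin=400,lo=80,hi=150,thr=60) if b["L"]<260]
# nest: scene + side
for n in ("scene","side"):
    d=get_image(n)
    print(n,[b for b in bars(d,ztop=12) if 200<b["L"]<260])
    hsv=cv2.cvtColor(d["frame"],cv2.COLOR_RGB2HSV)
    g=cv2.inRange(hsv,(45,90,40),(75,255,255)); c=max(cv2.findContours(g,0,1)[0],key=cv2.contourArea)
    m=cv2.moments(c); print("green",ray(d,[m["m10"]/m["m00"],m["m01"]/m["m00"]],33))
E
```

```text
time_s: 2.75
tcp_pos: [661.9, 6.9, 133.1]
orientation: [0.686, 0.728, 0.003, 0.004]
contact_force: [-0.2, -0.0, -1.7]
grip_width: 0.496
grip_force: 62.1
{'c': array([659.4,  12.4]), 'L': 120, 'W': 70, 'yaw': np.float64(1.814), 'eye': array([660.2,  49.4]), 'px': array([325., 242.])}
scene [{'c': array([ 523.6, -283.5]), 'L': 240, 'W': 171, 'yaw': np.float64(3.019), 'eye': array([ 475.6, -227.9]), 'px': array([198., 284.])}, {'c': array([523.3, 306.1]), 'L': 232, 'W': 96, 'yaw': np.float64(1.583), 'eye': array([563. , 213.7]), 'px': array([409., 217.])}]
green [[ 482.13486649 -227.23569015   33.        ]]
side [{'c': array([516. , 295.1]), 'L': 258, 'W': 108, 'yaw': np.float64(1.584), 'eye': array([505.3, 414. ]), 'px': array([256., 267.])}]Traceback (most recent call last):
  File "<stdin>", line 9, in <module>
ValueError: max() iterable argument is empty
```

```bash
python3 -m pendant '[{"twist":[0,0,0.17],"dp":[-0.02,-0.01,-0.05],"fingers":0.03},{"twist":[0,0,0.34],"dp":[-0.06,-0.025,-0.07],"fingers":0.03},{"twist":[0,0,0.51],"dp":[-0.10,-0.04,-0.07],"fingers":0.03},{"twist":[0,0,0.68],"dp":[-0.14,-0.055,-0.07],"fingers":0.03},{"twist":[0,0,0.85],"dp":[-0.18,-0.075,-0.07],"fingers":0.03},{"twist":[0,0,1.02],"dp":[-0.22,-0.09,-0.07],"fingers":0.03},{"twist":[0,0,1.19],"dp":[-0.25,-0.105,-0.07],"fingers":0.03},{"twist":[0,0,1.36],"dp":[-0.28,-0.12,-0.07],"fingers":0.03},{"twist":[0,0,1.53],"dp":[-0.30,-0.129,-0.07],"fingers":0.03},{"twist":[0,0,1.70],"dp":[-0.313,-0.129,-0.07],"fingers":0.03},{"twist":[0,0,1.753],"dp":[-0.313,-0.129,-0.07],"fingers":0.03},{"twist":[0,0,1.753],"dp":[-0.313,-0.129,-0.07],"fingers":0.03}]'
python3 - <<'E'
from h import *
d,st=shot("wrist","w4.png"); np.savez("w4.npz",**d); import pickle; pickle.dump(st,open("w4.pkl","wb"))
print(st["q"].round(2))
E
```

```text
time_s: 4.4
tcp_pos: [549.2, -313.2, 194.9]
orientation: [0.998, -0.061, -0.001, -0.001]
contact_force: [-0.4, 0.4, -0.6]
grip_width: 0.49
grip_force: 65.1
[-0.58  0.53  1.34  0.    1.27  1.12]
```

View pics/w4.png

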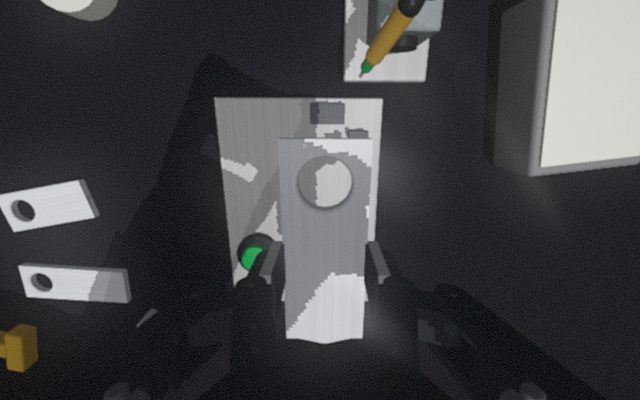

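Wrist view over the nest: the coupon is held at (325,240) with its eye at (325,182). The end stop is at (327,113), one side stop shows at (358,133), and the plate corners are (215,98) and (383,98).

```bash
python3 - <<'E'
from h import *; import pickle
d=dict(np.load("w4.npz")); st=pickle.load(open("w4.pkl","rb"))
pl=ray(d,[[215,98],[383,98],[376,220]],12,st).round(1); print("plate",pl[:,:2])
w=cloud(d,st)
m=(w[...,2]>21)&(w[...,2]<32); m[140:]&=False; m[:98]=False; m[:, :300]=False; m[:,385:]=False
yaw=-0.123; ex=np.array([np.cos(yaw),np.sin(yaw)]); ey=np.array([-ex[1],ex[0]])
n,l,s,c=cv2.connectedComponentsWithStats(m.astype(np.uint8))
for i in range(1,n):
    if s[i,4]<20: continue
    q=w[l==i]; a=q[:,:2]@ex; b=q[:,:2]@ey
    print(s[i],np.median(q[:,2]).round(1),"x",np.percentile(a,[2,98]).round(1),"y",np.percentile(b,[2,98]).round(1))
print("plate uv", (pl[:,:2]@ex).round(1),(pl[:,:2]@ey).round(1), "tcp",st["tcp_pos"][:2]@ex,st["tcp_pos"][:2]@ey)
# eye & edges of held coupon, top face height = from depth
zt=np.nanmedian(w[215:235,310:340,2]); print("coupon top z",zt, np.nanmedian(w[145:155,310:340,2]))
g=ray(d,[[325,182],[279,139],[372,138],[280,200],[371,200]],zt,st)[:,:2]; print("eye/edges", (g@ex).round(1),(g@ey).round(1))
E
```

```text
plate [[ 651.7 -216.2]
 [ 631.2 -383.4]
 [ 501.1 -367.6]]
[310 103  35  22 734] 26.9 x [649.7 668.2] y [-263.2 -230.5]
[348 130  21   8 151] 26.7 x [636.3 642.8] y [-287.6 -268. ]
plate uv [673.3 673.5 542.4] [-134.6 -303.1 -303.3] tcp 583.4360576517023 -243.42336604294354
coupon top z 180.2847655787557 180.27482884221425
eye/edges [627.7 648.1 648.6 618.6 618.7] [-244.9 -223.6 -266.5 -222.7 -267.5]
```

```bash
python3 -m pendant '[{"twist":[0,0,0],"dp":[-0.006,-0.0035,0.05],"fingers":0.03},{"twist":[0,0,0],"dp":[-0.006,-0.0035,0.1],"fingers":0.03},{"twist":[0,0,0],"dp":[-0.006,-0.0035,0.14],"fingers":0.03},{"twist":[0,0,0],"dp":[-0.006,-0.0035,0.155],"fingers":0.03},{"twist":[0,0,0],"dp":[-0.006,-0.0035,0.159],"fingers":0.03},{"twist":[0,0,0],"dp":[-0.006,-0.0035,0.159],"fingers":0.03}]'
python3 -m pendant '[{"twist":[0,0,0],"dp":[0,0,0.001],"fingers":0.03},{"twist":[0,0,0],"dp":[0.002,0,0.001],"fingers":0.03},{"twist":[0,0,0],"dp":[0.004,0,0.001],"fingers":0.03},{"twist":[0,0,0],"dp":[0.004,0,0.001],"fingers":0.03}]' 25
```

```text
time_s: 5.2
tcp_pos: [544.5, -309.3, 38.6]
orientation: [0.998, -0.061, 0.001, 0.0]
contact_force: [-0.2, 0.3, -0.6]
grip_width: 0.487
grip_force: 65.1
time_s: 5.7
tcp_pos: [548.1, -309.5, 36.4]
orientation: [0.998, -0.061, 0.0, 0.0]
contact_force: [-0.2, 0.1, -1.5]
grip_width: 0.493
grip_force: 65.1
```

```bash
python3 -m pendant '[{"twist":[0,0,0],"dp":[0,0,0.001],"fingers":0.03},{"twist":[0,0,0],"dp":[0.001,0,0.001],"fingers":0.03},{"twist":[0,0,0],"dp":[0.001,0,0.001],"fingers":0.03}]' 25
python3 -m pendant '[{"twist":[0,0,0],"dp":[0.001,0,0],"fingers":0.03},{"twist":[0,0,0],"dp":[0.002,0,0],"fingers":0.03},{"twist":[0,0,0],"dp":[0.002,0,0],"fingers":0.03}]' 25
```

```text
time_s: 6.08
tcp_pos: [549.0, -309.7, 35.5]
orientation: [0.998, -0.061, 0.0, 0.0]
contact_force: [-2.6, 0.4, 4.5]
grip_width: 0.489
grip_force: 67.2
time_s: 6.45
tcp_pos: [550.3, -310.0, 35.5]
orientation: [0.998, -0.061, -0.001, -0.0]
contact_force: [-7.9, 2.4, 7.4]
grip_width: 0.488
grip_force: 68.6
```

```bash
python3 -m pendant '[{"twist":[0,0,0],"dp":[0,0.002,0],"fingers":0.03},{"twist":[0,0,0],"dp":[0,0.004,0],"fingers":0.03},{"twist":[0,0,0],"dp":[0,0.004,0],"fingers":0.03}]' 25
```

```text
time_s: 6.82
tcp_pos: [550.0, -312.6, 35.5]
orientation: [0.998, -0.061, -0.001, -0.001]
contact_force: [-8.5, 12.4, 11.3]
grip_width: 0.49
grip_force: 70.6
```

```bash
python3 -m pendant '[{"twist":[0,0,0],"dp":[0,0.001,0],"fingers":0.03},{"twist":[0,0,0],"dp":[0,0.001,0],"fingers":0.03}]' 25; python3 - <<'E'
from h import *
d,st=shot("wrist","w5.png"); print(st["wrist_torque"])
E
```

```text
time_s: 7.08
tcp_pos: [549.9, -313.4, 35.5]
orientation: [0.998, -0.061, -0.001, -0.001]
contact_force: [-8.1, 12.4, 12.4]
grip_width: 0.488
grip_force: 70.9
[1.88340683 1.38046074 0.25277444]
```

View pics/w5.png

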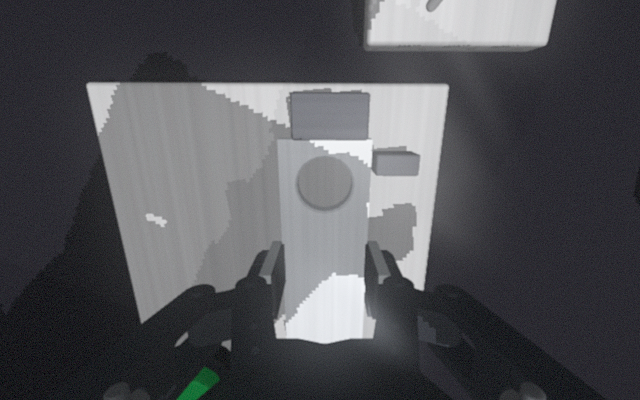

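The coupon's end meets the end stop at row 139. Its right side at u≈371 is next to the side stop at (395,163). Now I'll compute the gap.

```bash
cat > gap.py <<'E'
from h import *
ex=np.array([np.cos(-.123),np.sin(-.123)]); ey=np.array([-ex[1],ex[0]])
def gap(save=None):
    d,st=shot("wrist",save); w=cloud(d,st)
    a=w[...,:2]@ex-649.3; b=w[...,:2]@ey+268; z=w[...,2]
    r=(a>-30)&(a<60)
    def edge(m,q,pc): return np.percentile(q[m],pc).round(1) if m.sum()>20 else None
    top=(z>23)&(z<29)
    print("end stop face x",edge(top&(b>6)&(b<36)&(a>-8)&(a<25),a,1)," side stop face y",edge(top&(a>-17)&(a<-5)&(b<4)&(b>-30),b,99))
    cp=(z>17.5)&(z<22.5)
    e=cp&(a<-1)&(a>-150)&(b>-5)&(b<60); print("coupon x+",edge(cp&(b>8)&(b<35)&(a>-10)&(a<6),a,99),end=" ")
    for x0 in range(-150,0,10):
        m=cp&(a>x0)&(a<x0+10)&(b>-8)&(b<58)
        if m.sum()>60: print(x0+5,edge(m,b,1),edge(m,b,99),end=" | ")
    print(st["tcp_pos"]@np.r_[ex,0]-649.3, st["tcp_pos"]@np.r_[ey,0]+268)
if __name__=="__main__": gap()
E
python3 gap.py
```

```text
end stop face x -0.4  side stop face y 0.1
coupon x+ -1.2 -115 2.0 44.8 | -105 1.8 45.0 | -95 1.4 44.9 | -85 0.3 44.8 | -75 2.4 44.0 | -65 2.5 44.0 | -55 -3.3 53.1 | -45 1.7 44.8 | -35 1.7 44.9 | -25 1.4 45.0 | -15 0.0 45.0 | -5 -0.4 44.8 | -65.06628556787757 24.387983503880292
```

```bash
python3 -m pendant '[{"twist":[0,0,0],"dp":[0,0.001,0],"fingers":0.03},{"twist":[0,0,0],"dp":[0,0.0018,0],"fingers":0.03},{"twist":[0,0,0],"dp":[0,0.0018,0],"fingers":0.03}]' 20
python3 -m pendant '[{"twist":[0,0,0],"dp":[0,0,0],"fingers":0.056},{"twist":[0,0,0],"dp":[0,0,0],"fingers":0.056},{"twist":[0,0,0],"dp":[0,-0.001,-0.001],"fingers":0.056},{"twist":[0,0,0],"dp":[0,-0.001,-0.03],"fingers":0.056},{"twist":[0,0,0],"dp":[0,-0.001,-0.08],"fingers":0.056},{"twist":[0,0,0],"dp":[0,-0.001,-0.08],"fingers":0.056}]'
python3 -c "
from gap import *
gap('w6.png')"
```

```text
time_s: 7.55
tcp_pos: [549.8, -314.6, 35.5]
orientation: [0.998, -0.061, -0.001, -0.002]
contact_force: [-8.7, 17.2, 13.8]
grip_width: 0.493
grip_force: 72.0
time_s: 8.3
tcp_pos: [551.7, -316.6, 119.6]
orientation: [0.998, -0.061, 0.003, 0.002]
contact_force: [0.4, -0.3, -1.0]
grip_width: 0.656
grip_force: 0.0
end stop face x -0.3  side stop face y 0.1
coupon x+ -1.3 -145 0.5 43.6 | -135 0.7 44.2 | -125 0.9 44.0 | -115 1.0 43.6 | -105 0.6 44.1 | -95 0.7 43.9 | -85 -5.8 43.7 | -75 0.5 43.5 | -65 0.6 43.9 | -55 0.9 43.6 | -45 0.4 43.9 | -35 0.6 43.8 | -25 0.2 43.6 | -15 0.4 44.0 | -5 -2.5 43.5 | -62.94664466651261 21.42859433106898
```

The long coupon is squared and released. Next is the button, 82 mm back and 79 mm toward nest +y.

```bash
python3 -m pendant '[{"twist":[0,0,0],"dp":[-0.04,-0.04,0],"fingers":0},{"twist":[0,0,0],"dp":[-0.082,-0.0785,0],"fingers":0},{"twist":[0,0,0],"dp":[-0.082,-0.0785,0.02],"fingers":0},{"twist":[0,0,0],"dp":[-0.082,-0.0785,0.045],"fingers":0},{"twist":[0,0,0],"dp":[-0.082,-0.0785,0.055],"fingers":0},{"twist":[0,0,0],"dp":[-0.082,-0.0785,0.055],"fingers":0}]' 20
python3 -m pendant '[{"twist":[0,0,0],"dp":[0,0,0.006],"fingers":0},{"twist":[0,0,0],"dp":[0,0,0.011],"fingers":0},{"twist":[0,0,0],"dp":[0,0,0.011],"fingers":0},{"twist":[0,0,0],"dp":[0,0,0.011],"fingers":0}]'
```

```text
time_s: 9.1
tcp_pos: [478.1, -227.6, 59.6]
orientation: [0.998, -0.061, -0.001, -0.0]
contact_force: [0.5, -0.5, 0.6]
grip_width: 0.002
grip_force: 0.0
time_s: 9.6
tcp_pos: [479.1, -228.2, 52.4]
orientation: [0.998, -0.061, 0.001, 0.001]
contact_force: [-15.2, 7.3, 40.4]
grip_width: -0.001
grip_force: 20.5
```

```bash
python3 -m pendant '[{"twist":[0,0,0],"dp":[0,0,-0.001],"fingers":0},{"twist":[0,0,0],"dp":[0,0,-0.03],"fingers":0},{"twist":[0,0,0],"dp":[0,0,-0.067],"fingers":0.056},{"twist":[0,0,0],"dp":[0.04,0.04,-0.067],"fingers":0.056},{"twist":[0,0,0],"dp":[0.081,0.078,-0.067],"fingers":0.056},{"twist":[0,0,0],"dp":[0.081,0.078,-0.067],"fingers":0.056},{"twist":[0,0,0],"dp":[0.081,0.078,-0.067],"fingers":0.056}]'
python3 - <<'E'
from gap import *
gap("w7.png")
d,st=shot("scene"); hsv=cv2.cvtColor(d["frame"],cv2.COLOR_RGB2HSV)
[print(b) for b in bars(d) if 60<b["L"]<160 and -20<b["c"][1]<100 and b["c"][0]<720]
# rack: cross bar top (z~182) and pegs, from both cameras
for n in ("scene","side"):
    d=get_image(n); w=cloud(d)
    m=(w[...,2]>176)&(w[...,2]<188)&(w[...,0]>480)&(w[...,0]<600)&(w[...,1]>140)&(w[...,1]<460)
    q=w[m]; print(n,m.sum(),np.percentile(q,[2,50,98],axis=0).round(1))
    m=(w[...,2]>188)&(w[...,2]<225)&(w[...,0]>450)&(w[...,0]<570)&(w[...,1]>140)&(w[...,1]<460)
    k,l,s,c=cv2.connectedComponentsWithStats(m.astype(np.uint8))
    for i in range(1,k):
        if s[i,4]>5: q=w[l==i]; print(c[i].round(),s[i,4],np.median(q,axis=0).round(1),q[np.argmax(q[:,2])].round(1))
    cv2.imwrite(f"pics/rack_{n}.png",cv2.resize(d["frame"][130:310,160:320] if n=="side" else d["frame"][140:260,340:480],(640,720 if 0 else 548),interpolation=cv2.INTER_CUBIC)[:,:,::-1])
E
```

```text
time_s: 10.48
tcp_pos: [548.8, -314.6, 115.8]
orientation: [0.998, -0.061, -0.0, -0.0]
contact_force: [-0.2, 1.2, -0.3]
grip_width: 0.652
grip_force: 0.0
end stop face x -0.3  side stop face y -0.1
coupon x+ -1.2 -145 1.1 43.6 | -135 0.5 44.1 | -125 0.8 43.9 | -115 1.1 43.6 | -105 0.4 44.2 | -95 0.7 43.9 | -85 -5.8 43.6 | -75 0.5 44.1 | -65 0.8 43.9 | -55 0.7 43.6 | -45 0.5 44.0 | -35 0.8 43.8 | -25 0.3 43.5 | -15 0.0 44.0 | -5 0.2 43.7 | -66.01768478609517 23.129895005301137
{'c': array([563.1,   5. ]), 'L': 102, 'W': 46, 'yaw': np.float64(1.62), 'eye': array([561.6,  32.6]), 'px': array([311., 258.])}
{'c': array([460.8,  18.1]), 'L': 113, 'W': 49, 'yaw': np.float64(1.379), 'eye': array([468.1,  52.4]), 'px': array([306., 226.])}
scene 859 [[527.4 169.1 176.7]
 [549.5 290.6 181.5]
 [560.  417.5 185.5]]
[444. 165.] 52 [508.8 371.6 202.2] [500.6 371.5 216.2]
[416. 172.] 53 [508.6 292.6 202.4] [496.2 294.5 215.8]
[386. 181.] 51 [511.1 213.1 201.6] [498.8 213.3 218.3]
side 731 [[533.2 172.5 176.5]
 [545.2 306.2 182.7]
 [558.4 421.6 186. ]]
[276. 208.] 24 [506.1 216.4 205.4] [494.3 217.8 217.7]
[252. 223.] 23 [505.4 296.9 207.3] [495.  296.  218.8]
[226. 240.] 24 [502.6 377.2 209.8] [493.5 373.3 218.1]
```

View pics/rack_side.png

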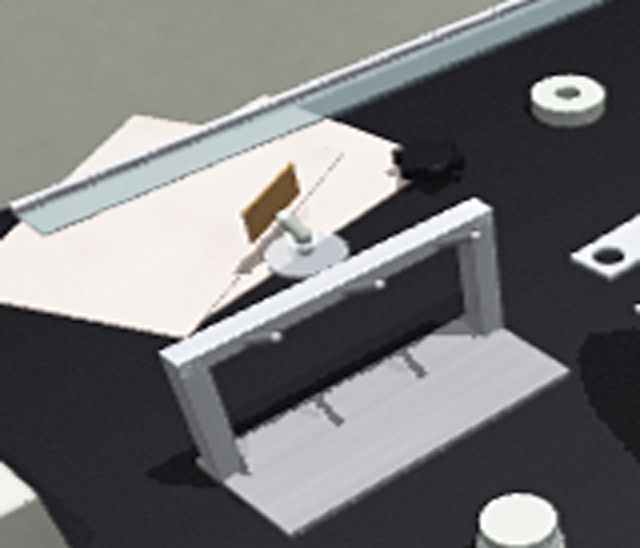

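View pics/rack_scene.png

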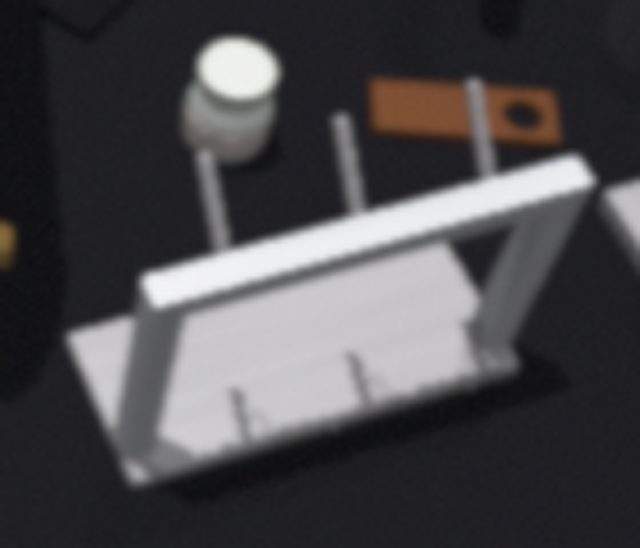

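Pegs: tips are near (497, 215/295/373, 215), pointing to −x and up as described. In the side crop they appear at (275,337), (380,284) and (475,235). In the scene crop they are at (205,155), (342,118) and (473,82). Next I'll regrip the long coupon and lift it.

```bash
python3 -m pendant '[{"twist":[0,0,0],"dp":[0.003,0.001,0.05],"fingers":0.056},{"twist":[0,0,0],"dp":[0.003,0.001,0.075],"fingers":0.056},{"twist":[0,0,0],"dp":[0.003,0.001,0.0800],"fingers":0.056},{"twist":[0,0,0],"dp":[0.003,0.001,0.0800],"fingers":0.03},{"twist":[0,0,0],"dp":[0.003,0.001,0.0800],"fingers":0.03},{"twist":[0,0,0],"dp":[0.003,0.001,0.0800],"fingers":0.03},{"twist":[0,0,0],"dp":[0.003,0.001,0.0800],"fingers":0.03},{"twist":[0,0,0],"dp":[0.001,0,0.04],"fingers":0.03},{"twist":[0,0,0],"dp":[-0.01,0,-0.02],"fingers":0.03},{"twist":[0,0,0],"dp":[-0.03,0,-0.08],"fingers":0.03},{"twist":[0,0,0],"dp":[-0.05,0,-0.12],"fingers":0.03},{"twist":[0,0,0],"dp":[-0.05,0,-0.12],"fingers":0.03}]' 70
python3 - <<'E'
from h import *
d,st=shot("wrist"); w=cloud(d,st); Rt=R.from_quat(st["orientation"]).as_matrix(); t=(w-st["tcp_pos"])@Rt
f=d["frame"]; m=((t[...,2]>5)&(t[...,2]<30)&(abs(t[...,1])<26)&(t[...,0]>-90)&(t[...,0]<110))
# eye from hole: pixels inside not on coupon
mm=m.astype(np.uint8); cs,h=cv2.findContours(mm,cv2.RETR_CCOMP,cv2.CHAIN_APPROX_NONE)
for i,c in enumerate(cs):
    if h[0][i][3]>=0 and cv2.contourArea(c)>300: print(cv2.contourArea(c),c[:,0].mean(0),((ray(d,c[:,0].mean(0),st["tcp_pos"][2]-15,st)-st["tcp_pos"])@Rt).round(1))
print(np.nanpercentile(t[m],[1,50,99],axis=0).round(1), st["q"].round(2))
E
```

```text
time_s: 12.18
tcp_pos: [499.7, -309.4, 241.9]
orientation: [0.998, -0.061, 0.004, 0.002]
contact_force: [0.8, 0.2, -1.8]
grip_width: 0.487
grip_force: 71.8
2002.0 [324.92253521 185.5915493 ] [[42.4  1.5 15.3]]
[[-50.3 -20.7   8.1]
 [  9.5   1.   16.4]
 [ 62.1  23.   21.4]] [-0.62  0.39  1.43 -0.    1.31  1.08]
```

```bash
python3 -m pendant '[{"twist":[0,0,0],"dp":[-0.03,-0.04,-0.02],"fingers":0.03},{"twist":[0,0,0],"dp":[-0.06,-0.09,-0.02],"fingers":0.03},{"twist":[0,0,0],"dp":[-0.08,-0.14,-0.02],"fingers":0.03},{"twist":[0,0,0],"dp":[-0.09,-0.20,-0.02],"fingers":0.03},{"twist":[0,0,-0.02],"dp":[-0.1,-0.26,-0.02],"fingers":0.03},{"twist":[0,0,-0.04],"dp":[-0.11,-0.32,-0.02],"fingers":0.03},{"twist":[0,0,-0.06],"dp":[-0.12,-0.38,-0.02],"fingers":0.03},{"twist":[0,0,-0.08],"dp":[-0.13,-0.44,-0.02],"fingers":0.03},{"twist":[0,0,-0.1],"dp":[-0.14,-0.50,-0.02],"fingers":0.03},{"twist":[0,0,-0.12],"dp":[-0.146,-0.56,-0.02],"fingers":0.03},{"twist":[0,0,-0.136],"dp":[-0.146,-0.62,-0.02],"fingers":0.03},{"twist":[0,0,-0.136],"dp":[-0.146,-0.669,-0.02],"fingers":0.03}]'
```

```text
time_s: 13.72
tcp_pos: [435.7, 375.4, 255.3]
orientation: [1.0, 0.008, -0.001, 0.0]
contact_force: [0.6, -0.6, -0.5]
grip_width: 0.485
grip_force: 71.8
```

```bash
python3 -m pendant '[{"twist":[0,0.16,0],"dp":[0,0,0],"fingers":0.03},{"twist":[0,0.32,0],"dp":[0,0,0],"fingers":0.03},{"twist":[0,0.48,0],"dp":[0,0,0],"fingers":0.03},{"twist":[0,0.64,0],"dp":[0,0,0],"fingers":0.03},{"twist":[0,0.785,0],"dp":[0,0,0],"fingers":0.03},{"twist":[0,0.785,0],"dp":[0,0,0],"fingers":0.03},{"twist":[0,0.785,0],"dp":[0,0,0],"fingers":0.03}]'
cat > hang.py <<'E'
from h import *
import sys
def hang(py,save=None):
    d,st=shot("wrist",save); w=cloud(d,st); Rt=R.from_quat(st["orientation"]).as_matrix(); t=(w-st["tcp_pos"])@Rt
    print("tool z",Rt[:,2].round(3),"y",Rt[:,1].round(3),"q",st["q"].round(2))
    m=((t[...,2]>0)&(t[...,2]<30)&(abs(t[...,1])<26)&(t[...,0]>-90)&(t[...,0]<110)).astype(np.uint8)
    cs,h=cv2.findContours(m,cv2.RETR_CCOMP,cv2.CHAIN_APPROX_NONE); eye=np.array([42,0.8,19.])
    for i,c in enumerate(cs):
        if h[0][i][3]>=0 and cv2.contourArea(c)>300:
            c0=c[:,0].mean(0); H=np.array(d["hand_eye"]); r=H[:3,:3]@np.linalg.inv(d["K"])@np.r_[c0,1]
            e=H[:3,3]+r*((15-H[2,3])/r[2]); print("hole px",c0.round(),"tool",e.round(1)); 
            if 30<e[0]<60: eye=np.r_[e[:2],19]
    eyew=st["tcp_pos"]+Rt@eye
    # peg points seen by the wrist camera (beyond the coupon)
    g=w.reshape(-1,3); dd=np.array([-.707,-.009,.707]); root=np.array([539,py,172.]); 
    s=g[(abs(g[:,1]-py)<25)&(g[:,0]>475)&(g[:,0]<545)&(g[:,2]>178)&(g[:,2]<230)&(abs((g-root)@np.array([.707,0,.707]))<15)]
    if len(s)>20:
        print("peg pts",len(s),np.median(s,axis=0).round(1),"tip", s[(s@dd)>np.percentile(s@dd,95)].mean(0).round(1),"perp",np.median((s-root)@np.array([.707,0,.707])).round(1))
    rel=eyew-root
    print("eye world",eyew.round(1),"along",(rel@dd).round(1),"perp(x+z)",(rel@np.array([.707,0,.707])).round(1),"dy",rel[1].round(1))
if __name__=="__main__": hang(float(sys.argv[1]),sys.argv[2] if len(sys.argv)>2 else None)
E
python3 hang.py 373 w8.png
```

```text
time_s: 14.6
tcp_pos: [468.6, 342.0, 290.8]
orientation: [0.937, 0.039, 0.346, -0.017]
contact_force: [-0.1, -0.3, -1.7]
grip_width: 0.484
grip_force: 71.8
tool z [ 0.648  0.058 -0.76 ] y [ 0.084 -0.996 -0.004] q [ 0.71  0.12  1.78 -0.61  0.73  2.55]
hole px [325. 186.] tool [42.7  1.6 15. ]
peg pts 105 [539.8 392.8 182.7] tip [537.6 393.4 183.3] perp 8.6
eye world [513.3 344.1 304.2] along 111.8 perp(x+z) 75.3 dy -28.9
```

View pics/w8.png

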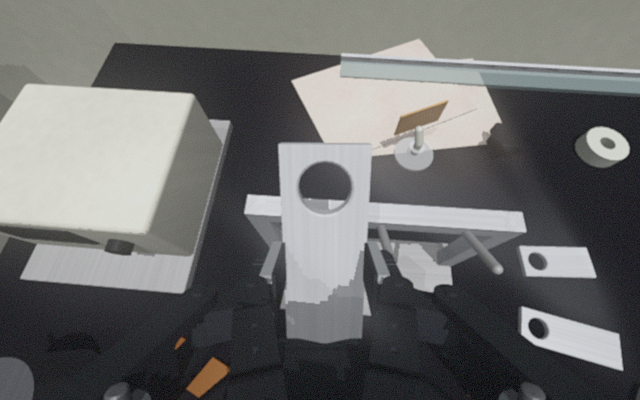

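The wrist view shows the tool did not reach the asked pose because joint 6 is at its 2.55 limit. The eye hole at (325,186) is clear, and the pegs show at (385,238) and (485,252). The eye has ample clearance, so I'll yaw the tool toward the radial direction instead.

```bash
python3 -m pendant '[{"twist":[0,0,0],"dp":[0,0,0],"fingers":0.03}]'
cat > goto.py <<'E'
from h import *
def rel(pos,Rm):
    st=read_state(); R0=R.from_quat(st["orientation"]); 
    return "twist",(R0.inv()*R.from_matrix(Rm)).as_rotvec().round(3),"dp_m",(R0.inv().apply(np.array(pos)-st["tcp_pos"])/1000).round(4),"tcp",st["tcp_pos"].round(1)
def hangR(yaw,pitch=.785):
    z=np.array([np.cos(yaw)*np.sin(pitch),np.sin(yaw)*np.sin(pitch),-np.cos(pitch)]); y=np.array([np.sin(yaw),-np.cos(yaw),0]); return np.c_[np.cross(y,z),y,z]
def downR(yaw): return hangR(yaw,0)
def hangpose(py,along,yaw,pitch=.785,eye=(42,1,19),perp=0):
    Rm=hangR(yaw,pitch); root=np.array([539,py,172.]); dd=np.array([-.707,-.009,.707]); 
    return root+along*dd+perp*np.array([.707,0,.707])-Rm@np.array(eye), Rm
E
python3 - <<'E'
from goto import *
for y in (0.3,0.4): print(y,rel(*hangpose(373,90,y)),hangpose(373,90,y)[0].round(0))
E
```

```text
time_s: 14.78
tcp_pos: [468.7, 342.1, 291.0]
orientation: [0.937, 0.039, 0.347, -0.017]
contact_force: [-0.9, -0.4, -1.2]
grip_width: 0.483
grip_force: 71.8
0.3 ('twist', array([ 0.143,  0.075, -0.161]), 'dp_m', array([-0.0719, -0.0209,  0.0329]), 'tcp', array([468.7, 342.1, 291. ])) [434. 360. 219.]
0.4 ('twist', array([ 0.211,  0.075, -0.234]), 'dp_m', array([-0.0711, -0.0167,  0.0335]), 'tcp', array([468.7, 342.1, 291. ])) [435. 356. 219.]
```

```bash
python3 -m pendant '[{"twist":[0.105,0.037,-0.118],"dp":[-0.02,-0.005,0.01],"fingers":0.03},{"twist":[0.21,0.075,-0.235],"dp":[-0.045,-0.01,0.02],"fingers":0.03},{"twist":[0.21,0.075,-0.235],"dp":[-0.071,-0.017,0.0335],"fingers":0.03},{"twist":[0.21,0.075,-0.235],"dp":[-0.071,-0.017,0.0335],"fingers":0.03},{"twist":[0.21,0.075,-0.235],"dp":[-0.071,-0.017,0.0335],"fingers":0.03}]'
python3 hang.py 373 w9.png; python3 -c "
from goto import *
print(rel(*hangpose(373,90,.4)));print(rel(*hangpose(373,65,.4)));print(rel(*hangpose(373,25,.4)))"
```

```text
time_s: 15.4
tcp_pos: [436.1, 356.7, 221.2]
orientation: [0.905, 0.184, 0.376, -0.076]
contact_force: [-0.3, 0.5, -0.9]
grip_width: 0.49
grip_force: 71.8
tool z [ 0.653  0.275 -0.706] y [ 0.389 -0.921  0.001] q [ 0.7   0.12  1.99 -0.69  0.34  2.45]
hole px [325. 186.] tool [42.4  1.7 15. ]
peg pts 426 [506.5 368.5 205.9] tip [479.8 362.5 225.6] perp 2.1
eye world [476.7 372.1 237.9] along 90.6 perp(x+z) 2.6 dy -0.9
('twist', array([ 0.001, -0.003,  0.001]), 'dp_m', array([-0.0022, -0.0001,  0.0007]), 'tcp', array([436.2, 356.6, 221.4]))
('twist', array([ 0.001, -0.003,  0.001]), 'dp_m', array([-0.0032,  0.0065,  0.0248]), 'tcp', array([436.2, 356.6, 221.4]))
('twist', array([ 0.001, -0.003,  0.001]), 'dp_m', array([-0.0048,  0.0172,  0.0633]), 'tcp', array([436.2, 356.6, 221.4]))
```

View pics/w9.png

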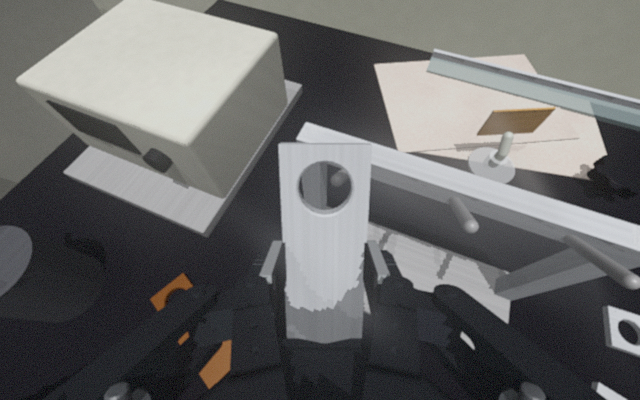

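The peg tip is visible through the eye at about (338,178), with the hole centre at (325,186). I'll check the peg estimate by projecting it.

```bash
python3 - <<'E'
from goto import *
d,st=shot("wrist"); 
for py,px in ((373,None),(294.5,None),(215,None)):
    root=np.array([539,py,172.]); dd=np.array([-.707,-.009,.707])
    print(py,proj(d,[root+60*dd,root+56*dd,root],st).round(0).tolist())
crop=d["frame"][140:300,290:640]; cv2.imwrite("pics/w9c.png",cv2.resize(crop,(800,366),interpolation=cv2.INTER_CUBIC)[:,:,::-1])
E
```

```text
373 [[337.0, 178.0], [338.0, 177.0], [354.0, 165.0]]
294.5 [[469.0, 225.0], [467.0, 222.0], [452.0, 199.0]]
215 [[629.0, 282.0], [623.0, 278.0], [566.0, 238.0]]
```

View pics/w9c.png

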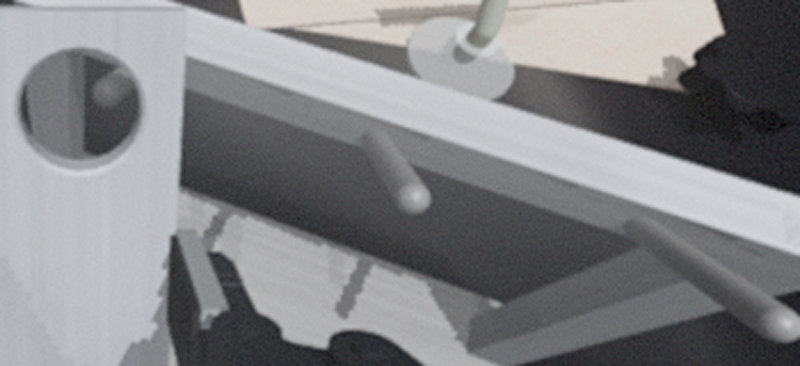

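The peg model projects within 2 px of what I see. Next I'll slide the eye down the peg.

```bash
python3 -m pendant '[{"twist":[0,0,0],"dp":[-0.0028,0.003,0.012],"fingers":0.03},{"twist":[0,0,0],"dp":[-0.003,0.0065,0.025],"fingers":0.03},{"twist":[0,0,0],"dp":[-0.004,0.01,0.037],"fingers":0.03},{"twist":[0,0,0],"dp":[-0.0045,0.0135,0.05],"fingers":0.03},{"twist":[0,0,0],"dp":[-0.005,0.017,0.063],"fingers":0.03},{"twist":[0,0,0],"dp":[-0.005,0.017,0.063],"fingers":0.03}]'
python3 hang.py 373 w10.png
```

```text
time_s: 16.25
tcp_pos: [481.1, 355.9, 172.0]
orientation: [0.906, 0.184, 0.374, -0.075]
contact_force: [-1.3, -0.0, -0.8]
grip_width: 0.483
grip_force: 71.8
tool z [ 0.651  0.274 -0.708] y [ 0.39  -0.921  0.001] q [ 0.64  0.27  1.94 -0.83  0.23  2.55]
hole px [319. 189.] tool [40.5 -1.2 15. ]
peg pts 4333 [522.2 371.  195.4] tip [494.2 372.  215.1] perp 2.3
eye world [519.3 373.4 187.1] along 24.6 perp(x+z) -3.2 dy 0.4
```

```bash
python3 -m pendant '[{"twist":[0,0,0],"dp":[0,0,0],"fingers":0.058},{"twist":[0,0,0],"dp":[0,0,0],"fingers":0.058},{"twist":[0,0,0],"dp":[0,0,0],"fingers":0.058},{"twist":[0,0,0],"dp":[0,-0.003,-0.012],"fingers":0.058},{"twist":[0,0,0],"dp":[0,-0.009,-0.035],"fingers":0.058},{"twist":[0,0,0],"dp":[0,-0.016,-0.06],"fingers":0.058},{"twist":[0,0,0],"dp":[0,-0.02,-0.1],"fingers":0.058},{"twist":[0,0,0],"dp":[0,-0.02,-0.1],"fingers":0.058}]'
python3 - <<'E'
from h import *
d,st=shot("wrist"); s,_=shot("scene"); e,_=shot("side")
a=cv2.resize(d["frame"],(480,300)); b=cv2.resize(e["frame"][120:320,150:470],(480,300))
cv2.imwrite("pics/w11.png",np.vstack([a,b])[:,:,::-1])
[print(b) for b in bars(s) if 60<b["L"]<160 and -60<b["c"][1]<100 and b["c"][0]<720]
E
```

```text
time_s: 17.3
tcp_pos: [406.5, 347.5, 246.4]
orientation: [0.905, 0.184, 0.377, -0.077]
contact_force: [-0.1, -0.2, -0.4]
grip_width: 0.683
grip_force: 0.0
{'c': array([561.9,   5.2]), 'L': 101, 'W': 48, 'yaw': np.float64(1.632), 'eye': array([560.8,  33.1]), 'px': array([312., 258.])}
{'c': array([460. ,  12.4]), 'L': 126, 'W': 48, 'yaw': np.float64(1.379), 'eye': array([469.2,  51.8]), 'px': array([303., 226.])}
```

View pics/w11.png

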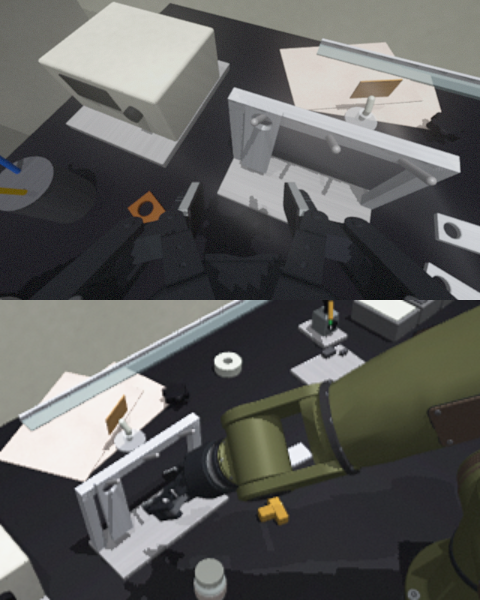

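The long coupon hangs on the peg at y=373, seen at (262,140) in the top half and (113,520) in the lower half. The others are unmoved. Next is the mid coupon.

```bash
python3 - <<'E'
from goto import *
print(rel([459.7,11.3,150],downR(1.375)))
E
```

```text
('twist', array([ 0.383, -0.72 , -0.922]), 'dp_m', array([-0.1251,  0.3294,  0.0076]), 'tcp', array([407.7, 347.1, 243.4]))
```

```bash
python3 -m pendant '[{"twist":[0.048,-0.09,-0.115],"dp":[-0.016,0.041,0],"fingers":0.06},{"twist":[0.096,-0.18,-0.23],"dp":[-0.031,0.082,0],"fingers":0.06},{"twist":[0.144,-0.27,-0.345],"dp":[-0.047,0.123,0],"fingers":0.06},{"twist":[0.192,-0.36,-0.46],"dp":[-0.063,0.165,0],"fingers":0.06},{"twist":[0.24,-0.45,-0.575],"dp":[-0.078,0.206,0],"fingers":0.06},{"twist":[0.288,-0.54,-0.69],"dp":[-0.094,0.247,0.002],"fingers":0.06},{"twist":[0.336,-0.63,-0.806],"dp":[-0.11,0.288,0.005],"fingers":0.06},{"twist":[0.383,-0.72,-0.922],"dp":[-0.125,0.329,0.0076],"fingers":0.06},{"twist":[0.383,-0.72,-0.922],"dp":[-0.125,0.329,0.0076],"fingers":0.06},{"twist":[0.383,-0.72,-0.922],"dp":[-0.125,0.329,0.0076],"fingers":0.06}]'
cat > pick.py <<'E'
from goto import *
import sys
L=int(sys.argv[1]); h={150:53,125:40.5,100:28}[L]
d,st=shot("wrist")
for b in bars(d,st,amin=400,lo=0,hi=18,thr=80):
    if abs(b["L"]-L)<9 and b["W"]<60:
        print(b)
        e=b["eye"]; u=(e-b["c"])/np.linalg.norm(e-b["c"]); v=np.array([np.cos(b["yaw"]),np.sin(b["yaw"])]); v=v*np.sign(v@u); e=(e+b["c"]+h*v)/2
        g=e-41*v; yaw=np.arctan2(v[1],v[0]); print("grip",g.round(1),yaw.round(3)); print(rel([*g,23.5],downR(yaw)))
E
python3 pick.py 125
```

```text
time_s: 18.7
tcp_pos: [459.9, 9.5, 148.6]
orientation: [0.773, 0.635, -0.003, -0.001]
contact_force: [-0.4, 0.1, -0.2]
grip_width: 0.702
grip_force: 0.0
```

```bash
sed -i 's/^d,st=shot("wrist")/d,st=shot("wrist","pk.png")/' pick.py; python3 - <<'E'
from goto import *
d,st=shot("wrist","pk1.png")
for t in (60,80,100,120): [print(t,b) for b in bars(d,st,amin=400,lo=0,hi=18,thr=t) if b["L"]<200]
print(rel([459.7,11.3,23.5],downR(1.375)))
E
```

```text
60 {'c': array([ 564.6, -243.3]), 'L': 110, 'W': 44, 'yaw': np.float64(1.975), 'eye': array([ 574.5, -262.5]), 'px': array([454., 375.])}
60 {'c': array([104.9, -55.3]), 'L': 175, 'W': 39, 'yaw': np.float64(1.045), 'eye': array([ 65.8, -89.3]), 'px': array([ 16., 304.])}
60 {'c': array([ 726.2, -153.9]), 'L': 144, 'W': 81, 'yaw': np.float64(1.699), 'eye': array([ 699. , -157.3]), 'px': array([600., 284.])}
60 {'c': array([480.2, 154.1]), 'L': 133, 'W': 27, 'yaw': np.float64(2.948), 'eye': array([422.7, 163.2]), 'px': array([314.,  16.])}
80 {'c': array([ 565.5, -245.3]), 'L': 105, 'W': 44, 'yaw': np.float64(1.975), 'eye': array([ 574.5, -262.5]), 'px': array([455., 376.])}
80 {'c': array([105.1, -56.7]), 'L': 174, 'W': 35, 'yaw': np.float64(1.01), 'eye': array([136.1, -16.4]), 'px': array([ 22., 304.])}
80 {'c': array([ 743.6, -112.6]), 'L': 71, 'W': 30, 'yaw': np.float64(1.513), 'eye': array([ 744.9, -135.4]), 'px': array([623., 253.])}
80 {'c': array([487.9, 159.9]), 'L': 54, 'W': 13, 'yaw': np.float64(2.948), 'eye': array([495.6, 159. ]), 'px': array([321.,   8.])}
100 {'c': array([ 565.7, -246.1]), 'L': 104, 'W': 43, 'yaw': np.float64(1.983), 'eye': array([ 574.5, -262.5]), 'px': array([455., 377.])}
100 {'c': array([ 743.8, -112.7]), 'L': 70, 'W': 29, 'yaw': np.float64(1.513), 'eye': array([ 744.9, -135.4]), 'px': array([623., 253.])}
100 {'c': array([488.4, 161.5]), 'L': 50, 'W': 10, 'yaw': np.float64(2.948), 'eye': None, 'px': array([321.,   4.])}
120 {'c': array([ 566.7, -248.5]), 'L': 99, 'W': 43, 'yaw': np.float64(1.989), 'eye': array([ 553.1, -203.4]), 'px': array([455., 378.])}
120 {'c': array([ 743.8, -112.2]), 'L': 68, 'W': 28, 'yaw': np.float64(1.488), 'eye': array([ 744.9, -135.4]), 'px': array([623., 253.])}
('twist', array([-0.002,  0.001,  0.   ]), 'dp_m', array([1.000e-04, 1.000e-04, 1.256e-01]), 'tcp', array([459.9,  11.3, 149.1]))
```

```bash
python3 - <<'E'
from goto import *
d,st=shot("wrist"); w=cloud(d,st)
for P in ([461,25,8],[462,30,8],[557,10,8],[562,4,8]):
    u,v=proj(d,P,st)[0].astype(int); print(P,u,v,d["frame"][v,u],w[v,u].round(1))
f=d["frame"].astype(int); m=((f.min(2)>60)&(w[...,2]>-5)&(w[...,2]<25)).astype(np.uint8)
n,l,s,c=cv2.connectedComponentsWithStats(m); print([(s[i,:5].tolist()) for i in range(1,n) if s[i,4]>300])
s,_=shot("scene"); [print(b) for b in bars(s) if 60<b["L"]<160 and -100<b["c"][1]<150 and b["c"][0]<720]
E
```

```text
[461, 25, 8] 322 180 [215 217 220] [460.9  25.3   7.9]
[462, 30, 8] 322 174 [212 215 219] [462.   30.9   7.8]
[557, 10, 8] 425 176 [214 217 220] [556.   10.5   8.4]
[562, 4, 8] 431 181 [255 255 255] [561.1   4.6   8.4]
[[232, 0, 168, 43, 5412], [164, 48, 72, 70, 2368], [218, 68, 339, 278, 50638], [551, 223, 89, 119, 5361], [0, 262, 21, 101, 1351], [430, 348, 58, 52, 1748]]
{'c': array([561.9,   4.8]), 'L': 101, 'W': 48, 'yaw': np.float64(1.624), 'eye': array([559.9,  33.3]), 'px': array([311., 258.])}
{'c': array([460.7,   9.8]), 'L': 123, 'W': 47, 'yaw': np.float64(1.343), 'eye': array([467.4,  50.9]), 'px': array([303., 226.])}
```

```bash
sed -i 's/lo=0,hi=18,thr=80/lo=5,hi=14,thr=100/' pick.py; python3 pick.py 125
```

```text
{'c': array([459.8,  10.8]), 'L': 125, 'W': 44, 'yaw': np.float64(1.375), 'eye': array([467.8,  51.2]), 'px': array([324., 190.])}
grip [459.8  10.6] 1.375
('twist', array([-0.   , -0.001, -0.001]), 'dp_m', array([-0.0012,  0.0006,  0.1263]), 'tcp', array([459.4,  11.8, 149.8]))
```

Mid coupon confirmed: 125×44 mm, bare bright aluminium, in the same place. Next I'll grip and lift it.

```bash
python3 -m pendant '[{"twist":[0,0,0],"dp":[-0.001,0,0.06],"fingers":0.056},{"twist":[0,0,0],"dp":[-0.001,0,0.11],"fingers":0.056},{"twist":[0,0,0],"dp":[-0.001,0,0.126],"fingers":0.056},{"twist":[0,0,0],"dp":[-0.001,0,0.126],"fingers":0.056},{"twist":[0,0,0],"dp":[-0.001,0,0.126],"fingers":0.03},{"twist":[0,0,0],"dp":[-0.001,0,0.126],"fingers":0.03},{"twist":[0,0,0],"dp":[-0.001,0,0.126],"fingers":0.03},{"twist":[0,0,0],"dp":[-0.001,0,0.126],"fingers":0.03},{"twist":[0,0,0],"dp":[-0.001,0,0.07],"fingers":0.03},{"twist":[0,0,0],"dp":[-0.001,0,0.01],"fingers":0.03},{"twist":[0,0,0],"dp":[-0.001,0,-0.03],"fingers":0.03},{"twist":[0,0,0],"dp":[-0.001,0,-0.03],"fingers":0.03}]' 70
python3 - <<'E'
from goto import *
ex=np.array([np.cos(-.123),np.sin(-.123)]); ey=np.array([-ex[1],ex[0]])
c=ex*(649.3-63-6)+ey*(-268+22+4)
print(rel([*c,150],downR(-.123)))
E
```

```text
time_s: 20.45
tcp_pos: [460.7, 10.7, 184.7]
orientation: [0.773, 0.635, 0.003, 0.003]
contact_force: [-0.5, -0.5, -1.0]
grip_width: 0.483
grip_force: 71.6
('twist', array([ 0.006, -0.007,  1.498]), 'dp_m', array([-0.2994,  0.1461,  0.0355]), 'tcp', array([460.7,  10.7, 184.7]))
```

```bash
python3 -m pendant '[{"twist":[0,0,0.166],"dp":[-0.033,0.016,0],"fingers":0.03},{"twist":[0,0,0.333],"dp":[-0.067,0.032,0],"fingers":0.03},{"twist":[0,0,0.5],"dp":[-0.1,0.049,0],"fingers":0.03},{"twist":[0,0,0.666],"dp":[-0.133,0.065,0],"fingers":0.03},{"twist":[0,0,0.833],"dp":[-0.166,0.081,0],"fingers":0.03},{"twist":[0,0,1.0],"dp":[-0.2,0.097,0.0],"fingers":0.03},{"twist":[0,0,1.166],"dp":[-0.233,0.114,0.01],"fingers":0.03},{"twist":[0,0,1.333],"dp":[-0.266,0.13,0.02],"fingers":0.03},{"twist":[0.003,-0.003,1.498],"dp":[-0.2994,0.146,0.0355],"fingers":0.03},{"twist":[0.003,-0.003,1.498],"dp":[-0.2994,0.146,0.0355],"fingers":0.03},{"twist":[0.003,-0.003,1.498],"dp":[-0.2994,0.146,0.0355],"fingers":0.03}]'
cat > held.py <<'E'
from goto import *
ex=np.array([np.cos(-.123),np.sin(-.123)]); ey=np.array([-ex[1],ex[0]])
d,st=shot("wrist"); w=cloud(d,st); Rt=R.from_quat(st["orientation"]).as_matrix(); t=(w-st["tcp_pos"])@Rt
m=((t[...,2]>5)&(t[...,2]<26)&(abs(t[...,1])<26)&(t[...,0]>13)&(t[...,0]<80)).astype(np.uint8)
cs,h=cv2.findContours(m,cv2.RETR_CCOMP,cv2.CHAIN_APPROX_NONE); zt=np.median(t[...,2][m>0])
for i,c in enumerate(cs):
    if cv2.contourArea(c)>300:
        p=((ray(d,c[:,0],st["tcp_pos"][2]-zt,st)-st["tcp_pos"])@Rt)
        if h[0][i][3]>=0: print("eye tool",p.mean(0).round(1))
        else:
            s=p[(p[:,0]>25)&(p[:,0]<58)]; print("sides", [np.polyfit(q[:,0],q[:,1],1).round(3) for q in (s[s[:,1]>0],s[s[:,1]<0])],"end x",np.percentile(p[:,0],97).round(1))
tc=st["tcp_pos"][:2]; print("top at",zt.round(1),"tcp nest x,y",(tc@ex-649.3).round(1),(tc@ey+268).round(1),"z",st["tcp_pos"][2].round(1), "tool x yaw",np.arctan2(Rt[1,0],Rt[0,0]).round(3))
E
python3 held.py
```

```text
time_s: 21.82
tcp_pos: [544.3, -310.9, 144.7]
orientation: [0.998, -0.061, -0.002, -0.0]
contact_force: [-0.1, 0.2, -2.0]
grip_width: 0.484
grip_force: 71.6
sides [array([4.0000e-03, 2.2912e+01]), array([ 3.0000e-03, -2.0518e+01])] end x 64.9
eye tool [43.9  1.3 17.6]
top at 17.8 tcp nest x,y -70.9 26.2 z 144.7 tool x yaw -0.121
```

```bash
python3 -m pendant '[{"twist":[0,0,0],"dp":[0,0,0.05],"fingers":0.03},{"twist":[0,0,0],"dp":[0,0,0.09],"fingers":0.03},{"twist":[0,0,0],"dp":[0,0,0.103],"fingers":0.03},{"twist":[0,0,0],"dp":[0,0,0.106],"fingers":0.03},{"twist":[0,0,0],"dp":[0,0,0.106],"fingers":0.03}]'
python3 -m pendant '[{"twist":[0,0,0],"dp":[0.002,0,0.001],"fingers":0.03},{"twist":[0,0,0],"dp":[0.004,0,0.002],"fingers":0.03},{"twist":[0,0,0],"dp":[0.005,0,0.0025],"fingers":0.03},{"twist":[0,0,0],"dp":[0.005,0,0.0025],"fingers":0.03}]' 25
```

```text
time_s: 22.5
tcp_pos: [544.8, -311.5, 40.5]
orientation: [0.998, -0.061, -0.001, 0.0]
contact_force: [0.3, -0.4, -0.8]
grip_width: 0.484
grip_force: 71.6
time_s: 23.0
tcp_pos: [549.7, -312.5, 38.5]
orientation: [0.998, -0.061, -0.001, 0.0]
contact_force: [-7.3, 2.0, 14.5]
grip_width: 0.481
grip_force: 73.5
```

```bash
python3 -m pendant '[{"twist":[0,0,0],"dp":[0.001,0.001,-0.0005],"fingers":0.03},{"twist":[0,0,0],"dp":[0.001,0.003,-0.0005],"fingers":0.03},{"twist":[0,0,0],"dp":[0.001,0.004,-0.0005],"fingers":0.03},{"twist":[0,0,0],"dp":[0.001,0.004,-0.0005],"fingers":0.03}]' 20; python3 gap.py
```

```text
time_s: 23.5
tcp_pos: [550.2, -314.7, 38.5]
orientation: [0.998, -0.061, -0.002, -0.001]
contact_force: [-5.5, 15.2, 15.7]
grip_width: 0.485
grip_force: 73.6
end stop face x -0.3  side stop face y 0.1
coupon x+ -1.2 -115 0.8 43.8 | -105 0.6 43.6 | -95 0.5 43.9 | -85 0.3 43.7 | -75 1.4 42.6 | -65 1.6 42.5 | -55 -0.9 45.9 | -45 0.6 43.6 | -35 0.5 43.8 | -25 0.3 43.9 | -15 0.1 43.9 | -5 -0.5 43.8 | -64.69795543890109 23.195002379654795
```

Home on all stops (same readings as the long one). Next I'll release, rise and check.

```bash
python3 -m pendant '[{"twist":[0,0,0],"dp":[0,0,0],"fingers":0.056},{"twist":[0,0,0],"dp":[0,0,0],"fingers":0.056},{"twist":[0,0,0],"dp":[0,-0.001,-0.001],"fingers":0.056},{"twist":[0,0,0],"dp":[0,-0.001,-0.03],"fingers":0.056},{"twist":[0,0,0],"dp":[0,-0.001,-0.08],"fingers":0.056},{"twist":[0,0,0],"dp":[0,-0.001,-0.08],"fingers":0.056}]'
python3 gap.py; python3 -c "
from goto import *
ex=np.array([np.cos(-.123),np.sin(-.123)]); ey=np.array([-ex[1],ex[0]])
print(rel([*(ex*(649.3-145)+ey*(-268+100)),59.5],downR(-.123)))"
```

```text
time_s: 24.3
tcp_pos: [551.4, -316.0, 121.1]
orientation: [0.998, -0.061, 0.001, 0.002]
contact_force: [-0.3, -0.0, -0.7]
grip_width: 0.66
grip_force: 0.0
end stop face x -0.3  side stop face y -0.0
coupon x+ -1.3 -125 0.6 43.8 | -115 0.9 43.5 | -105 1.0 44.1 | -95 0.4 43.8 | -85 -6.4 43.5 | -75 0.9 44.1 | -65 0.3 43.8 | -55 0.6 43.5 | -45 0.8 44.0 | -35 0.3 43.7 | -25 0.5 43.6 | -15 0.1 43.9 | -5 -2.0 43.6 | -63.244254960395324 22.00794711146179
('twist', array([0.001, 0.001, 0.   ]), 'dp_m', array([-0.0808, -0.0777,  0.0591]), 'tcp', array([ 550.6, -315.5,  118.6]))
```

```bash
python3 -m pendant '[{"twist":[0,0,0],"dp":[-0.04,-0.04,0],"fingers":0},{"twist":[0,0,0],"dp":[-0.081,-0.078,0],"fingers":0},{"twist":[0,0,0],"dp":[-0.081,-0.078,0.02],"fingers":0},{"twist":[0,0,0],"dp":[-0.081,-0.078,0.045],"fingers":0},{"twist":[0,0,0],"dp":[-0.081,-0.078,0.055],"fingers":0},{"twist":[0,0,0],"dp":[-0.081,-0.078,0.055],"fingers":0}]' 20
python3 -m pendant '[{"twist":[0,0,0],"dp":[0,0,0.006],"fingers":0},{"twist":[0,0,0],"dp":[0,0,0.0105],"fingers":0},{"twist":[0,0,0],"dp":[0,0,0.0105],"fingers":0},{"twist":[0,0,0],"dp":[0,0,0.0105],"fingers":0}]'
python3 -m pendant '[{"twist":[0,0,0],"dp":[0,0,-0.001],"fingers":0},{"twist":[0,0,0],"dp":[0,0,-0.03],"fingers":0},{"twist":[0,0,0],"dp":[0,0,-0.067],"fingers":0.056},{"twist":[0,0,0],"dp":[0.04,0.04,-0.067],"fingers":0.056},{"twist":[0,0,0],"dp":[0.083,0.078,-0.067],"fingers":0.056},{"twist":[0,0,0],"dp":[0.083,0.078,-0.067],"fingers":0.056},{"twist":[0,0,0],"dp":[0.083,0.078,-0.067],"fingers":0.056}]'
python3 gap.py
```

```text
time_s: 25.1
tcp_pos: [478.6, -227.6, 61.4]
orientation: [0.998, -0.061, -0.003, -0.001]
contact_force: [0.0, -1.0, -0.6]
grip_width: -0.001
grip_force: 0.0
time_s: 25.6
tcp_pos: [479.5, -228.0, 52.9]
orientation: [0.998, -0.061, -0.001, 0.0]
contact_force: [-3.1, 1.1, 14.4]
grip_width: -0.008
grip_force: 7.1
time_s: 26.48
tcp_pos: [551.6, -314.9, 117.7]
orientation: [0.998, -0.061, -0.002, -0.001]
contact_force: [-0.3, 0.6, -0.8]
grip_width: 0.658
grip_force: 0.0
end stop face x -0.0  side stop face y 0.1
coupon x+ -1.1 -125 0.6 44.1 | -115 0.9 43.9 | -105 0.9 43.6 | -95 0.5 43.7 | -85 -5.9 43.9 | -75 0.4 43.6 | -65 0.5 43.5 | -55 0.8 43.8 | -45 0.3 43.6 | -35 0.6 44.0 | -25 0.2 43.9 | -15 0.4 43.5 | -5 0.0 43.9 | -63.27204647583221 23.142343841844223
```

```bash
python3 -m pendant '[{"twist":[0,0,0],"dp":[0,0.001,0.05],"fingers":0.056},{"twist":[0,0,0],"dp":[0,0.001,0.075],"fingers":0.056},{"twist":[0,0,0],"dp":[0,0.001,0.0817],"fingers":0.056},{"twist":[0,0,0],"dp":[0,0.001,0.0817],"fingers":0.03},{"twist":[0,0,0],"dp":[0,0.001,0.0817],"fingers":0.03},{"twist":[0,0,0],"dp":[0,0.001,0.0817],"fingers":0.03},{"twist":[0,0,0],"dp":[0,0.001,0.0817],"fingers":0.03},{"twist":[0,0,0],"dp":[-0.001,0,0.04],"fingers":0.03},{"twist":[0,0,0],"dp":[-0.01,0,-0.02],"fingers":0.03},{"twist":[0,0,0],"dp":[-0.03,0,-0.08],"fingers":0.03},{"twist":[0,0,0],"dp":[-0.05,0,-0.12],"fingers":0.03},{"twist":[0,0,0],"dp":[-0.05,0,-0.12],"fingers":0.03}]' 70
python3 held.py; python3 -c "
from goto import *
print(rel([430,230,290],downR(.3)))"
```

```text
time_s: 28.02
tcp_pos: [502.8, -309.6, 244.1]
orientation: [0.998, -0.061, 0.002, 0.002]
contact_force: [-0.1, -0.7, -1.5]
grip_width: 0.485
grip_force: 71.6
sides [array([6.0000e-03, 2.2952e+01]), array([  0.   , -20.365])] end x 63.6
eye tool [42.7  1.4 16.6]
top at 16.5 tcp nest x,y -112.3 22.4 z 244.1 tool x yaw -0.123
('twist', array([ 0.002,  0.   , -0.423]), 'dp_m', array([-0.1383, -0.5262, -0.0497]), 'tcp', array([ 502.8, -309.3,  241.3]))
```

```bash
python3 -m pendant '[{"twist":[0,0,0],"dp":[-0.03,-0.04,-0.02],"fingers":0.03},{"twist":[0,0,0],"dp":[-0.06,-0.09,-0.03],"fingers":0.03},{"twist":[0,0,-0.05],"dp":[-0.08,-0.14,-0.04],"fingers":0.03},{"twist":[0,0,-0.1],"dp":[-0.09,-0.20,-0.05],"fingers":0.03},{"twist":[0,0,-0.15],"dp":[-0.1,-0.26,-0.05],"fingers":0.03},{"twist":[0,0,-0.2],"dp":[-0.11,-0.32,-0.05],"fingers":0.03},{"twist":[0,0,-0.25],"dp":[-0.12,-0.38,-0.05],"fingers":0.03},{"twist":[0,0,-0.3],"dp":[-0.13,-0.44,-0.05],"fingers":0.03},{"twist":[0,0,-0.36],"dp":[-0.138,-0.50,-0.05],"fingers":0.03},{"twist":[0,0,-0.423],"dp":[-0.138,-0.526,-0.05],"fingers":0.03},{"twist":[0,0,-0.423],"dp":[-0.138,-0.526,-0.05],"fingers":0.03}]'
python3 -c "
from goto import *
print(rel(*hangpose(294.5,90,.3,eye=(42.5,1.4,20))))"
```

```text
time_s: 29.45
tcp_pos: [429.9, 231.2, 288.1]
orientation: [0.988, 0.151, -0.003, -0.0]
contact_force: [0.3, -1.0, -1.0]
grip_width: 0.485
grip_force: 71.6
('twist', array([-0.003,  0.79 ,  0.003]), 'dp_m', array([ 0.0182, -0.0475,  0.0683]), 'tcp', array([429.9, 231.2, 288.1]))
```

```bash
python3 -m pendant '[{"twist":[0,0.16,0],"dp":[0,-0.01,0],"fingers":0.03},{"twist":[0,0.32,0],"dp":[0,-0.02,0],"fingers":0.03},{"twist":[0,0.48,0],"dp":[0,-0.03,0],"fingers":0.03},{"twist":[0,0.64,0],"dp":[0,-0.04,0],"fingers":0.03},{"twist":[0,0.79,0],"dp":[0.01,-0.0475,0.03],"fingers":0.03},{"twist":[0,0.79,0],"dp":[0.018,-0.0475,0.068],"fingers":0.03},{"twist":[0,0.79,0],"dp":[0.018,-0.0475,0.068],"fingers":0.03},{"twist":[0,0.79,0],"dp":[0.018,-0.0475,0.068],"fingers":0.03}]'
python3 hang.py 294.5; python3 -c "
from goto import *
for a in (90,65,25): print(rel(*hangpose(294.5,a,.3,eye=(42.5,1.4,20))))
d,st=shot('wrist'); root=np.array([539,294.5,172.]); print(proj(d,[root+60*np.array([-.707,-.009,.707])],st))"
```

```text
time_s: 30.45
tcp_pos: [433.7, 280.1, 222.5]
orientation: [0.913, 0.137, 0.379, -0.058]
contact_force: [-0.3, -0.8, -1.5]
grip_width: 0.488
grip_force: 71.6
tool z [ 0.677  0.21  -0.706] y [ 0.295 -0.956 -0.002] q [ 0.59  0.01  2.1  -0.68  0.33  2.43]
hole px [325. 184.] tool [43.3  1.5 15. ]
peg pts 295 [501.4 290.5 211.8] tip [489.2 288.9 219. ] perp 1.7
eye world [476.3 291.6 239.8] along 92.3 perp(x+z) 3.6 dy -2.9
('twist', array([-0.001, -0.004, -0.002]), 'dp_m', array([-0.0026, -0.0019,  0.0019]), 'tcp', array([433.8, 280.3, 222.9]))
('twist', array([-0.001, -0.004, -0.002]), 'dp_m', array([-0.0032,  0.0031,  0.0264]), 'tcp', array([433.8, 280.3, 222.9]))
('twist', array([-0.001, -0.004, -0.002]), 'dp_m', array([-0.0041,  0.0112,  0.0655]), 'tcp', array([433.8, 280.3, 222.9]))
[[330.97632122 176.39811401]]
```

```bash
python3 -m pendant '[{"twist":[0,0,0],"dp":[-0.0028,0.0,0.013],"fingers":0.03},{"twist":[0,0,0],"dp":[-0.0032,0.003,0.026],"fingers":0.03},{"twist":[0,0,0],"dp":[-0.0035,0.006,0.039],"fingers":0.03},{"twist":[0,0,0],"dp":[-0.0038,0.0085,0.052],"fingers":0.03},{"twist":[0,0,0],"dp":[-0.004,0.011,0.0655],"fingers":0.03},{"twist":[0,0,0],"dp":[-0.004,0.011,0.0655],"fingers":0.03}]'
python3 hang.py 294.5
```

```text
time_s: 31.3
tcp_pos: [480.1, 281.0, 174.6]
orientation: [0.914, 0.139, 0.376, -0.059]
contact_force: [0.1, -0.4, -0.8]
grip_width: 0.488
grip_force: 71.6
tool z [ 0.671  0.212 -0.711] y [ 0.298 -0.954 -0.003] q [ 0.52  0.18  2.05 -0.83  0.21  2.55]
hole px [321. 189.] tool [41.  -0.2 15. ]
peg pts 4312 [519.8 291.1 193.2] tip [495.3 292.1 215.1] perp 2.2
eye world [520.7 293.9 189.9] along 25.6 perp(x+z) -0.3 dy -0.6
```

```bash
python3 -m pendant '[{"twist":[0,0,0],"dp":[0,0,0],"fingers":0.058},{"twist":[0,0,0],"dp":[0,0,0],"fingers":0.058},{"twist":[0,0,0],"dp":[0,0,0],"fingers":0.058},{"twist":[0,0,0],"dp":[0,-0.003,-0.012],"fingers":0.058},{"twist":[0,0,0],"dp":[0,-0.009,-0.035],"fingers":0.058},{"twist":[0,0,0],"dp":[0,-0.014,-0.06],"fingers":0.058},{"twist":[0,0,0],"dp":[0,-0.02,-0.1],"fingers":0.058},{"twist":[0,0,0],"dp":[0,-0.02,-0.1],"fingers":0.058}]'
cat > rack.py <<'E'
from h import *
def rack(n,st=None):
    d,st=shot(n); w=cloud(d,st); f=d["frame"].astype(int)
    for py in (373,294.5,215):
        m=(abs(w[...,1]-py)<34)&(w[...,0]>505)&(w[...,0]<545)&(w[...,2]>25)&(w[...,2]<195)
        q=w[m]; 
        if len(q)>30: print(n,py,len(q),"z",np.percentile(q[:,2],[1,99]).round(0),"y",np.percentile(q[:,1],[2,98]).round(0),"x",np.percentile(q[:,0],[10,50,90]).round(0))
        else: print(n,py,"none",len(q))
if __name__=="__main__":
    rack("wrist")
    s,_=shot("scene"); [print(b) for b in bars(s) if 60<b["L"]<160 and -60<b["c"][1]<100 and b["c"][0]<720]
    from goto import *
    print(rel([561,8,150],downR(1.63)))
E
python3 rack.py
```

```text
time_s: 32.35
tcp_pos: [405.8, 279.6, 248.5]
orientation: [0.913, 0.139, 0.378, -0.06]
contact_force: [1.1, -0.6, -0.7]
grip_width: 0.678
grip_force: 0.0
wrist 373 3699 z [ 45. 192.] y [343. 405.] x [521. 527. 537.]
wrist 294.5 3622 z [ 70. 193.] y [264. 325.] x [524. 529. 539.]
wrist 215 1679 z [ 40. 192.] y [181. 247.] x [539. 540. 543.]
{'c': array([562.8,   5.6]), 'L': 100, 'W': 47, 'yaw': np.float64(1.612), 'eye': array([561.3,  33.3]), 'px': array([312., 258.])}
('twist', array([ 0.514, -0.664, -1.255]), 'dp_m', array([-0.0201,  0.3054,  0.1142]), 'tcp', array([406.5, 279.3, 246.4]))
```

```bash
python3 -c "
from goto import *
print(rel([420,40,250],downR(1.63)))"
```

```text
('twist', array([ 0.514, -0.664, -1.255]), 'dp_m', array([-0.0385,  0.2323, -0.0446]), 'tcp', array([406.5, 279.3, 246.4]))
```

```bash
python3 -m pendant '[{"twist":[0.057,-0.074,-0.14],"dp":[-0.004,0.026,-0.01],"fingers":0.06},{"twist":[0.114,-0.148,-0.28],"dp":[-0.009,0.052,-0.02],"fingers":0.06},{"twist":[0.171,-0.221,-0.418],"dp":[-0.013,0.077,-0.03],"fingers":0.06},{"twist":[0.228,-0.295,-0.558],"dp":[-0.017,0.103,-0.04],"fingers":0.06},{"twist":[0.286,-0.369,-0.697],"dp":[-0.021,0.129,-0.0446],"fingers":0.06},{"twist":[0.343,-0.443,-0.837],"dp":[-0.026,0.155,-0.0446],"fingers":0.06},{"twist":[0.4,-0.516,-0.976],"dp":[-0.03,0.181,-0.0446],"fingers":0.06},{"twist":[0.457,-0.59,-1.116],"dp":[-0.034,0.206,-0.0446],"fingers":0.06},{"twist":[0.514,-0.664,-1.255],"dp":[-0.0385,0.2323,-0.0446],"fingers":0.06},{"twist":[0.514,-0.664,-1.255],"dp":[-0.0385,0.2323,-0.0446],"fingers":0.06}]'
python3 -c "
from goto import *
print(rel([562.8,-8,130],downR(1.63)))"
```

```text
time_s: 33.7
tcp_pos: [420.5, 37.8, 248.6]
orientation: [0.731, 0.681, 0.038, -0.005]
contact_force: [0.2, 0.3, -0.0]
grip_width: 0.704
grip_force: 0.0
('twist', array([ 0.048, -0.06 , -0.13 ]), 'dp_m', array([-0.0432,  0.1398,  0.1224]), 'tcp', array([420.5,  37.8, 248.6]))
```

```bash
python3 -m pendant '[{"twist":[0.048,-0.06,-0.13],"dp":[-0.01,0.035,0.02],"fingers":0.056},{"twist":[0.048,-0.06,-0.13],"dp":[-0.02,0.07,0.06],"fingers":0.056},{"twist":[0.048,-0.06,-0.13],"dp":[-0.032,0.11,0.09],"fingers":0.056},{"twist":[0.048,-0.06,-0.13],"dp":[-0.043,0.14,0.122],"fingers":0.056},{"twist":[0.048,-0.06,-0.13],"dp":[-0.043,0.14,0.122],"fingers":0.056},{"twist":[0.048,-0.06,-0.13],"dp":[-0.043,0.14,0.122],"fingers":0.056}]'
python3 pick.py 100
```

```text
time_s: 34.45
tcp_pos: [562.5, -5.7, 131.9]
orientation: [0.687, 0.727, 0.003, 0.0]
contact_force: [-0.2, 0.6, 0.2]
grip_width: 0.655
grip_force: 0.0
{'c': array([562.2,   4.7]), 'L': 100, 'W': 44, 'yaw': np.float64(1.629), 'eye': array([560.3,  33. ]), 'px': array([323., 184.])}
grip [562.8  -8.1] 1.629
('twist', array([ 0.005, -0.003, -0.001]), 'dp_m', array([-0.0029, -0.0005,  0.1093]), 'tcp', array([562.6,  -5.6, 132.8]))
```

Short coupon confirmed: 100×44 mm, aluminium. Next I'll grip and lift it.

```bash
python3 -m pendant '[{"twist":[0.005,-0.003,0],"dp":[-0.0029,-0.0005,0.05],"fingers":0.056},{"twist":[0.005,-0.003,0],"dp":[-0.0029,-0.0005,0.095],"fingers":0.056},{"twist":[0.005,-0.003,0],"dp":[-0.0029,-0.0005,0.109],"fingers":0.056},{"twist":[0.005,-0.003,0],"dp":[-0.0029,-0.0005,0.109],"fingers":0.056},{"twist":[0.005,-0.003,0],"dp":[-0.0029,-0.0005,0.109],"fingers":0.03},{"twist":[0.005,-0.003,0],"dp":[-0.0029,-0.0005,0.109],"fingers":0.03},{"twist":[0.005,-0.003,0],"dp":[-0.0029,-0.0005,0.109],"fingers":0.03},{"twist":[0.005,-0.003,0],"dp":[-0.0029,-0.0005,0.109],"fingers":0.03},{"twist":[0.005,-0.003,0],"dp":[-0.003,0,0.05],"fingers":0.03},{"twist":[0.005,-0.003,0],"dp":[-0.003,0,-0.01],"fingers":0.03},{"twist":[0.005,-0.003,0],"dp":[-0.003,0,-0.04],"fingers":0.03},{"twist":[0.005,-0.003,0],"dp":[-0.003,0,-0.04],"fingers":0.03}]' 70
python3 - <<'E'
from goto import *
ex=np.array([np.cos(-.123),np.sin(-.123)]); ey=np.array([-ex[1],ex[0]])
c=ex*(649.3-63-7)+ey*(-268+22+4)
print(rel([*c,145],downR(-.123)))
E
```

```text
time_s: 36.0
tcp_pos: [563.9, -8.7, 176.4]
orientation: [0.686, 0.727, 0.002, 0.003]
contact_force: [0.0, -0.4, -1.9]
grip_width: 0.484
grip_force: 71.6
('twist', array([ 0.006, -0.006,  1.752]), 'dp_m', array([-0.3009, -0.0363,  0.0314]), 'tcp', array([563.9,  -8.7, 176.4]))
```

```bash
python3 -m pendant '[{"twist":[0,0,0.175],"dp":[-0.03,-0.003,0],"fingers":0.03},{"twist":[0,0,0.35],"dp":[-0.06,-0.007,0],"fingers":0.03},{"twist":[0,0,0.525],"dp":[-0.09,-0.01,0],"fingers":0.03},{"twist":[0,0,0.7],"dp":[-0.12,-0.014,0],"fingers":0.03},{"twist":[0,0,0.876],"dp":[-0.15,-0.018,0],"fingers":0.03},{"twist":[0,0,1.05],"dp":[-0.18,-0.022,0],"fingers":0.03},{"twist":[0,0,1.226],"dp":[-0.21,-0.025,0],"fingers":0.03},{"twist":[0,0,1.4],"dp":[-0.24,-0.029,0.01],"fingers":0.03},{"twist":[0,0,1.577],"dp":[-0.27,-0.033,0.02],"fingers":0.03},{"twist":[0.003,-0.003,1.752],"dp":[-0.301,-0.036,0.031],"fingers":0.03},{"twist":[0.003,-0.003,1.752],"dp":[-0.301,-0.036,0.031],"fingers":0.03},{"twist":[0.003,-0.003,1.752],"dp":[-0.301,-0.036,0.031],"fingers":0.03}]'
python3 held.py
```

```text
time_s: 37.5
tcp_pos: [544.2, -310.7, 141.1]
orientation: [0.998, -0.061, -0.002, -0.0]
contact_force: [0.2, 1.2, -0.8]
grip_width: 0.483
grip_force: 71.5
sides [array([-9.0000e-03,  2.3028e+01]), array([-7.0000e-03, -2.0563e+01])] end x 65.4
eye tool [44.3  0.8 17. ]
top at 17.1 tcp nest x,y -71.1 26.4 z 141.1 tool x yaw -0.121
```

```bash
python3 -m pendant '[{"twist":[0,0,0],"dp":[0,0,0.05],"fingers":0.03},{"twist":[0,0,0],"dp":[0,0,0.087],"fingers":0.03},{"twist":[0,0,0],"dp":[0,0,0.1],"fingers":0.03},{"twist":[0,0,0],"dp":[0,0,0.102],"fingers":0.03},{"twist":[0,0,0],"dp":[0,0,0.102],"fingers":0.03}]'
python3 -m pendant '[{"twist":[0,0,0],"dp":[0.002,0,0.001],"fingers":0.03},{"twist":[0,0,0],"dp":[0.004,0,0.002],"fingers":0.03},{"twist":[0,0,0],"dp":[0.005,0,0.0022],"fingers":0.03},{"twist":[0,0,0],"dp":[0.005,0,0.0022],"fingers":0.03}]' 25
python3 -m pendant '[{"twist":[0,0,0],"dp":[0.001,0.001,-0.0005],"fingers":0.03},{"twist":[0,0,0],"dp":[0.001,0.003,-0.0005],"fingers":0.03},{"twist":[0,0,0],"dp":[0.001,0.004,-0.0005],"fingers":0.03},{"twist":[0,0,0],"dp":[0.001,0.004,-0.0005],"fingers":0.03}]' 20; python3 gap.py
```

```text
time_s: 38.17
tcp_pos: [544.6, -311.4, 40.8]
orientation: [0.998, -0.061, -0.001, 0.001]
contact_force: [0.2, 0.2, -1.1]
grip_width: 0.486
grip_force: 71.5
time_s: 38.67
tcp_pos: [549.3, -312.1, 37.9]
orientation: [0.998, -0.062, -0.001, 0.0]
contact_force: [-1.7, 0.4, 4.8]
grip_width: 0.481
grip_force: 72.2
time_s: 39.17
tcp_pos: [549.7, -314.5, 37.9]
orientation: [0.998, -0.061, -0.002, -0.001]
contact_force: [-1.1, 13.1, 8.0]
grip_width: 0.487
grip_force: 72.6
end stop face x -0.2  side stop face y 0.2
coupon x+ -1.1 -95 0.4 43.5 | -85 0.4 43.6 | -75 1.6 42.7 | -65 1.6 42.6 | -55 -2.5 47.3 | -45 1.0 44.0 | -35 0.8 44.1 | -25 0.8 44.4 | -15 0.1 44.4 | -5 -0.8 44.2 | -65.14843792484646 23.334291322039377
```

```bash
python3 -m pendant '[{"twist":[0,0,0],"dp":[0.001,0,0],"fingers":0.03},{"twist":[0,0,0],"dp":[0.002,0.0005,0],"fingers":0.03},{"twist":[0,0,0],"dp":[0.002,0.0005,0],"fingers":0.03}]' 20
python3 -m pendant '[{"twist":[0,0,0],"dp":[-0.001,0,0],"fingers":0.056},{"twist":[0,0,0],"dp":[-0.001,0,0],"fingers":0.056},{"twist":[0,0,0],"dp":[0,-0.001,-0.001],"fingers":0.056},{"twist":[0,0,0],"dp":[0,-0.001,-0.03],"fingers":0.056},{"twist":[0,0,0],"dp":[0,-0.001,-0.08],"fingers":0.056},{"twist":[0,0,0],"dp":[0,-0.001,-0.08],"fingers":0.056}]'
python3 gap.py; python3 -c "
from goto import *
ex=np.array([np.cos(-.123),np.sin(-.123)]); ey=np.array([-ex[1],ex[0]])
print(rel([*(ex*(649.3-145)+ey*(-268+100)),59.5],downR(-.123)))"
```

```text
time_s: 39.6
tcp_pos: [550.0, -314.6, 37.8]
orientation: [0.998, -0.061, -0.005, -0.002]
contact_force: [-18.5, 20.5, 20.0]
grip_width: 0.481
grip_force: 73.8
time_s: 40.35
tcp_pos: [553.2, -316.7, 121.7]
orientation: [0.998, -0.062, 0.001, 0.002]
contact_force: [-0.1, 0.1, -0.4]
grip_width: 0.651
grip_force: 0.0
end stop face x 0.1  side stop face y -0.0
coupon x+ -0.9 -95 0.7 43.5 | -85 -5.8 44.1 | -75 0.3 43.8 | -65 0.6 43.4 | -55 0.8 43.9 | -45 0.3 43.6 | -35 0.4 43.5 | -25 0.7 43.9 | -15 0.2 43.6 | -5 0.3 43.9 | -61.40222199979735 21.56284497239548
('twist', array([ 0.002,  0.001, -0.   ]), 'dp_m', array([-0.0827, -0.0781,  0.0597]), 'tcp', array([ 552.4, -316.2,  119.3]))
```

```bash
python3 -m pendant '[{"twist":[0,0,0],"dp":[-0.04,-0.04,0],"fingers":0},{"twist":[0,0,0],"dp":[-0.083,-0.078,0],"fingers":0},{"twist":[0,0,0],"dp":[-0.083,-0.078,0.02],"fingers":0},{"twist":[0,0,0],"dp":[-0.083,-0.078,0.045],"fingers":0},{"twist":[0,0,0],"dp":[-0.083,-0.078,0.055],"fingers":0},{"twist":[0,0,0],"dp":[-0.083,-0.078,0.055],"fingers":0}]' 20
python3 -m pendant '[{"twist":[0,0,0],"dp":[0,0,0.006],"fingers":0},{"twist":[0,0,0],"dp":[0,0,0.0108],"fingers":0},{"twist":[0,0,0],"dp":[0,0,0.0108],"fingers":0},{"twist":[0,0,0],"dp":[0,0,0.0108],"fingers":0}]'
python3 -m pendant '[{"twist":[0,0,0],"dp":[0,0,-0.001],"fingers":0},{"twist":[0,0,0],"dp":[0,0,-0.03],"fingers":0},{"twist":[0,0,0],"dp":[0,0,-0.067],"fingers":0.056},{"twist":[0,0,0],"dp":[0.04,0.04,-0.067],"fingers":0.056},{"twist":[0,0,0],"dp":[0.083,0.078,-0.067],"fingers":0.056},{"twist":[0,0,0],"dp":[0.083,0.078,-0.067],"fingers":0.056},{"twist":[0,0,0],"dp":[0.083,0.078,-0.067],"fingers":0.056}]'
python3 gap.py
```

```text
time_s: 41.15
tcp_pos: [478.4, -228.0, 62.0]
orientation: [0.998, -0.062, -0.003, -0.0]
contact_force: [-0.4, 0.2, 0.3]
grip_width: 0.002
grip_force: 0.0
time_s: 41.65
tcp_pos: [479.3, -228.4, 53.0]
orientation: [0.998, -0.062, -0.001, 0.0]
contact_force: [-1.7, 0.4, 9.9]
grip_width: -0.003
grip_force: 5.2
time_s: 42.52
tcp_pos: [551.2, -315.3, 118.0]
orientation: [0.998, -0.062, -0.002, -0.0]
contact_force: [-0.3, 0.7, 0.3]
grip_width: 0.656
grip_force: 0.0
end stop face x -0.4  side stop face y -0.1
coupon x+ -1.4 -95 0.7 43.8 | -85 -5.3 43.5 | -75 0.6 44.0 | -65 0.8 43.7 | -55 0.3 43.5 | -45 0.6 43.8 | -35 0.7 43.6 | -25 0.3 44.0 | -15 0.1 43.8 | -5 -2.6 43.5 | -63.57895870610048 22.68405558427486
```

Button bottomed at 9.9 N, above its 5 N end force. Next I'll regrip the short coupon and hang it on peg0.

```bash
python3 -m pendant '[{"twist":[0,0,0],"dp":[0,0,0.05],"fingers":0.056},{"twist":[0,0,0],"dp":[0,0,0.075],"fingers":0.056},{"twist":[0,0,0],"dp":[0,0,0.0817],"fingers":0.056},{"twist":[0,0,0],"dp":[0,0,0.0817],"fingers":0.03},{"twist":[0,0,0],"dp":[0,0,0.0817],"fingers":0.03},{"twist":[0,0,0],"dp":[0,0,0.0817],"fingers":0.03},{"twist":[0,0,0],"dp":[0,0,0.0817],"fingers":0.03},{"twist":[0,0,0],"dp":[-0.001,0,0.04],"fingers":0.03},{"twist":[0,0,0],"dp":[-0.01,0,-0.02],"fingers":0.03},{"twist":[0,0,0],"dp":[-0.03,0,-0.08],"fingers":0.03},{"twist":[0,0,0],"dp":[-0.05,0,-0.12],"fingers":0.03},{"twist":[0,0,0],"dp":[-0.05,0,-0.12],"fingers":0.03}]' 70
python3 held.py; python3 -c "
from goto import *
print(rel([430,150,290],downR(.25)))"
```

```text
time_s: 44.08
tcp_pos: [502.5, -310.0, 244.5]
orientation: [0.998, -0.062, 0.002, 0.002]
contact_force: [-0.6, 0.1, -0.7]
grip_width: 0.486
grip_force: 71.4
sides [array([4.0000e-03, 2.2992e+01]), array([-1.0000e-03, -2.0373e+01])] end x 64.0
eye tool [42.9  1.3 17.1]
top at 17.0 tcp nest x,y -112.6 22.0 z 244.5 tool x yaw -0.124
('twist', array([ 0.002, -0.   , -0.374]), 'dp_m', array([-0.1286, -0.4471, -0.0494]), 'tcp', array([ 502.5, -309.7,  241.7]))
```

```bash
python3 -m pendant '[{"twist":[0,0,0],"dp":[-0.03,-0.04,-0.02],"fingers":0.03},{"twist":[0,0,0],"dp":[-0.06,-0.09,-0.03],"fingers":0.03},{"twist":[0,0,-0.05],"dp":[-0.08,-0.14,-0.04],"fingers":0.03},{"twist":[0,0,-0.1],"dp":[-0.09,-0.20,-0.05],"fingers":0.03},{"twist":[0,0,-0.15],"dp":[-0.1,-0.26,-0.05],"fingers":0.03},{"twist":[0,0,-0.22],"dp":[-0.11,-0.32,-0.05],"fingers":0.03},{"twist":[0,0,-0.3],"dp":[-0.12,-0.38,-0.05],"fingers":0.03},{"twist":[0,0,-0.374],"dp":[-0.1286,-0.42,-0.05],"fingers":0.03},{"twist":[0,0,-0.374],"dp":[-0.1286,-0.447,-0.05],"fingers":0.03},{"twist":[0,0,-0.374],"dp":[-0.1286,-0.447,-0.05],"fingers":0.03}]'
python3 -c "
from goto import *
print(rel(*hangpose(215,90,.25,eye=(42.5,1.4,20))))"
```

```text
time_s: 45.38
tcp_pos: [429.8, 151.3, 288.4]
orientation: [0.992, 0.126, -0.003, -0.0]
contact_force: [0.3, -0.6, -1.4]
grip_width: 0.484
grip_force: 71.4
('twist', array([-0.003,  0.79 ,  0.003]), 'dp_m', array([ 0.016 , -0.0509,  0.0687]), 'tcp', array([429.8, 151.3, 288.4]))
```

```bash
python3 -m pendant '[{"twist":[0,0.16,0],"dp":[0,-0.01,0],"fingers":0.03},{"twist":[0,0.32,0],"dp":[0,-0.02,0],"fingers":0.03},{"twist":[0,0.48,0],"dp":[0,-0.03,0],"fingers":0.03},{"twist":[0,0.64,0],"dp":[0,-0.04,0],"fingers":0.03},{"twist":[0,0.785,0],"dp":[0.01,-0.049,0.03],"fingers":0.03},{"twist":[0,0.785,0],"dp":[0.015,-0.049,0.069],"fingers":0.03},{"twist":[0,0.785,0],"dp":[0.015,-0.049,0.069],"fingers":0.03},{"twist":[0,0.785,0],"dp":[0.015,-0.049,0.069],"fingers":0.03}]'
python3 hang.py 215; python3 -c "
from goto import *
for a in (90,65,25): print(rel(*hangpose(215,a,.25,eye=(42.5,1.4,20))))
d,st=shot('wrist'); root=np.array([539,215,172.]); print(proj(d,[root+60*np.array([-.707,-.009,.707])],st))"
```

```text
time_s: 46.38
tcp_pos: [432.8, 200.8, 221.6]
orientation: [0.917, 0.115, 0.378, -0.048]
contact_force: [0.1, -0.4, -0.3]
grip_width: 0.484
grip_force: 71.4
tool z [ 0.683  0.175 -0.709] y [ 0.247 -0.969 -0.001] q [ 0.41 -0.09  2.2  -0.42  0.27  2.09]
hole px [325. 183.] tool [43.7  1.6 15. ]
peg pts 230 [498.9 211.5 213.5] tip [487.1 206.3 220.7] perp 1.6
eye world [476.2 210.2 238.9] along 91.8 perp(x+z) 2.9 dy -4.8
('twist', array([-0.001,  0.002, -0.001]), 'dp_m', array([-0.0014, -0.0038,  0.0018]), 'tcp', array([432.9, 200.9, 222. ]))
('twist', array([-0.001,  0.002, -0.001]), 'dp_m', array([-0.0017,  0.0004,  0.0264]), 'tcp', array([432.9, 200.9, 222. ]))
('twist', array([-0.001,  0.002, -0.001]), 'dp_m', array([-0.0022,  0.0071,  0.0658]), 'tcp', array([432.9, 200.9, 222. ]))
[[326.32980837 173.83214459]]
```

```bash
python3 -m pendant '[{"twist":[0,0,0],"dp":[-0.0015,-0.003,0.003],"fingers":0.03},{"twist":[0,0,0],"dp":[-0.0016,-0.0015,0.014],"fingers":0.03},{"twist":[0,0,0],"dp":[-0.0017,0.0004,0.0264],"fingers":0.03},{"twist":[0,0,0],"dp":[-0.0019,0.003,0.04],"fingers":0.03},{"twist":[0,0,0],"dp":[-0.002,0.005,0.053],"fingers":0.03},{"twist":[0,0,0],"dp":[-0.0022,0.007,0.0658],"fingers":0.03},{"twist":[0,0,0],"dp":[-0.0022,0.007,0.0658],"fingers":0.03}]'
python3 hang.py 215
```

```text
time_s: 47.35
tcp_pos: [477.7, 205.1, 170.9]
orientation: [0.918, 0.115, 0.377, -0.048]
contact_force: [-0.4, -0.7, -1.3]
grip_width: 0.483
grip_force: 71.4
tool z [ 0.681  0.175 -0.711] y [ 0.247 -0.969 -0.001] q [ 0.37  0.11  2.15 -0.67  0.14  2.32]
hole px [324. 184.] tool [43.2  1.2 15. ]
peg pts 4294 [522.3 212.5 194.7] tip [496.3 212.2 215. ] perp 3.3
eye world [520.7 214.7 187.8] along 24.1 perp(x+z) -1.8 dy -0.3
```

```bash
python3 - <<'E'
from goto import *
d,st=shot("wrist"); w=cloud(d,st)
root=np.array([539,213.5,172.]); dd=np.array([-.707,-.009,.707])
for a in (58,50,42,35,28,10):
    P=root+a*dd; u,v=proj(d,P,st)[0].round().astype(int)
    seg=w[v,u-12:u+13:4]; print(a,u,v,[(q[1].round(0),q[2].round(0)) for q in seg])
E
```

```text
58 314 199 [(np.float64(224.0), np.float64(182.0)), (np.float64(216.0), np.float64(214.0)), (np.float64(214.0), np.float64(217.0)), (np.float64(212.0), np.float64(217.0)), (np.float64(211.0), np.float64(216.0)), (np.float64(210.0), np.float64(216.0)), (np.float64(209.0), np.float64(213.0))]
50 318 194 [(np.float64(261.0), np.float64(1.0)), (np.float64(215.0), np.float64(215.0)), (np.float64(213.0), np.float64(215.0)), (np.float64(211.0), np.float64(217.0)), (np.float64(210.0), np.float64(215.0)), (np.float64(209.0), np.float64(212.0)), (np.float64(209.0), np.float64(205.0))]
42 321 189 [(np.float64(259.0), np.float64(0.0)), (np.float64(214.0), np.float64(214.0)), (np.float64(213.0), np.float64(215.0)), (np.float64(212.0), np.float64(213.0)), (np.float64(210.0), np.float64(211.0)), (np.float64(209.0), np.float64(207.0)), (np.float64(209.0), np.float64(198.0))]
35 324 185 [(np.float64(257.0), np.float64(1.0)), (np.float64(215.0), np.float64(209.0)), (np.float64(213.0), np.float64(209.0)), (np.float64(211.0), np.float64(209.0)), (np.float64(210.0), np.float64(205.0)), (np.float64(209.0), np.float64(201.0)), (np.float64(228.0), np.float64(1.0))]
28 327 182 [(np.float64(255.0), np.float64(0.0)), (np.float64(214.0), np.float64(205.0)), (np.float64(213.0), np.float64(206.0)), (np.float64(211.0), np.float64(203.0)), (np.float64(210.0), np.float64(201.0)), (np.float64(209.0), np.float64(194.0)), (np.float64(225.0), np.float64(2.0))]
10 332 174 [(np.float64(222.0), np.float64(163.0)), (np.float64(216.0), np.float64(188.0)), (np.float64(213.0), np.float64(195.0)), (np.float64(212.0), np.float64(193.0)), (np.float64(210.0), np.float64(187.0)), (np.float64(209.0), np.float64(180.0)), (np.float64(208.0), np.float64(169.0))]
```

The peg (y≈212) comes through the eye in front of the coupon, with background visible on both sides. Now I'll release and retract.

```bash
python3 -m pendant '[{"twist":[0,0,0],"dp":[0,0,0],"fingers":0.058},{"twist":[0,0,0],"dp":[0,0,0],"fingers":0.058},{"twist":[0,0,0],"dp":[0,0,0],"fingers":0.058},{"twist":[0,0,0],"dp":[0,-0.003,-0.012],"fingers":0.058},{"twist":[0,0,0],"dp":[0,-0.007,-0.035],"fingers":0.058},{"twist":[0,0,0],"dp":[0,-0.01,-0.06],"fingers":0.058},{"twist":[0,0,0],"dp":[0,-0.02,-0.1],"fingers":0.058},{"twist":[0,0,0],"dp":[0,-0.02,-0.13],"fingers":0.058},{"twist":[0,0,0],"dp":[0,-0.02,-0.13],"fingers":0.058},{"twist":[0,0,0],"dp":[0,-0.02,-0.13],"fingers":0.058},{"twist":[0,0,0],"dp":[0,-0.02,-0.13],"fingers":0.058},{"twist":[0,0,0],"dp":[0,-0.02,-0.13],"fingers":0.058}]'
python3 - <<'E'
from rack import *
rack("wrist")
d,st=shot("wrist"); e,_=shot("side")
cv2.imwrite("pics/fin.png",np.hstack([cv2.resize(d["frame"],(480,300)),cv2.resize(e["frame"][150:300,170:330],(320,300))])[:,:,::-1])
E
```

```text
time_s: 48.95
tcp_pos: [383.9, 201.9, 263.6]
orientation: [0.918, 0.115, 0.377, -0.048]
contact_force: [-1.0, 0.2, 0.1]
grip_width: 0.679
grip_force: 0.0
wrist 373 3272 z [ 45. 192.] y [344. 395.] x [521. 527. 536.]
wrist 294.5 3044 z [ 69. 193.] y [264. 324.] x [523. 528. 538.]
wrist 215 2936 z [ 84. 193.] y [182. 245.] x [527. 531. 540.]
```

View pics/fin.png

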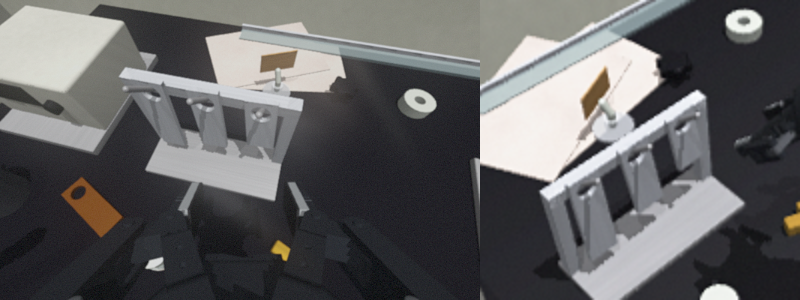

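All three coupons hang, one per peg: left view (150,95), (205,110) and (262,120), right view (593,190), (640,160) and (685,130). The gripper is clear. I'll let them settle and hand in.

```bash
python3 -m pendant '[{"twist":[0,0,0],"dp":[0,0,-0.01],"fingers":0.058},{"twist":[0,0,0],"dp":[0,0,-0.01],"fingers":0.058},{"twist":[0,0,0],"dp":[0,0,-0.01],"fingers":0.058},{"twist":[0,0,0],"dp":[0,0,-0.01],"fingers":0.058},{"twist":[0,0,0],"dp":[0,0,-0.01],"fingers":0.058},{"twist":[0,0,0],"dp":[0,0,-0.01],"fingers":0.058},{"twist":[0,0,0],"dp":[0,0,-0.01],"fingers":0.058},{"twist":[0,0,0],"dp":[0,0,-0.01],"fingers":0.058},{"twist":[0,0,0],"dp":[0,0,-0.01],"fingers":0.058},{"twist":[0,0,0],"dp":[0,0,-0.01],"fingers":0.058},{"twist":[0,0,0],"dp":[0,0,-0.01],"fingers":0.058},{"twist":[0,0,0],"dp":[0,0,-0.01],"fingers":0.058}]' && python3 -c "
from plant import close_job; print(close_job())"
```

```text
time_s: 50.6
tcp_pos: [376.9, 200.2, 271.4]
orientation: [0.917, 0.115, 0.378, -0.048]
contact_force: [-0.4, -0.5, 0.4]
grip_width: 0.68
grip_force: 0.0
the job is handed in; nothing more can be done
None
```

The long, mid and short coupons were each squared in the nest with the start button pressed, in that order, and each now hangs on its own peg; I handed the job in at about 51 s, and the hand-in call returned no verdict.

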